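# Pack the farrier's shoeing caddy

### The arm

A 6-joint arm with a two-finger parallel gripper is mounted at the origin on the work surface. World frame = base frame: x ahead of the robot, y to its left, z up, the work surface at z = 0. Lengths are in m, angles in rad, forces in N, time in s.
With the tool pointing down it reaches from about 0.225 to 0.875 m from the base axis. Payload 3.4 kg.
Tool frame: the origin (TCP) lies at the very end of the fingers, on their centre line; the grasp point (between the pads) lies behind it (manip.grasp_offset is the z of the grasp point in the tool frame, in m); z points along the fingers, y is the line along which they close (so a half turn about z gives the same grasp; the last joint's range is limited). The gripper opens to 85 mm and grips with 20 to 120 N. Pads are 22 mm wide; open, the fingers measure 114 mm over their backs; the gripper's body (76 mm by 85 mm) begins 54 mm behind the grasp point. The pads swing forward as they close: fully open they stand 13 mm farther back than shut.
Start: joints at [-1.286, 0.276, 1.505, -0, 1.361, -0.121], TCP at [0.227, -0.528, 0.231] pointing down, gripper open.
Joint ranges: [-2.89, 2.89], [-0.75, 2.08], [0.22, 2.7], [-1.18, 4.32], [0.11, 2.71], [-2.7, 2.7]. Speed limits (rad/s): [2.57, 2.57, 3.14, 3.14, 3.14, 3.14].

### API

Orientations are given as a unit quaternion [w, x, y, z].
In Python, from rig import manip gives the robot as it stands.
- The arm moves only by the shell command python3 -m pendant 'ROWS' [FORCE]. ROWS is JSON, a list of rows, each an object of numbers: "dx", "dy", "dz": the shift along the tool's x, y, z in m; "rx", "ry", "rz": the turn, a rotation vector about the tool's x, y, z in degrees; "hand": the finger opening in m, from 0 to 0.0854. In form: [{"dx": .., "dy": .., "dz": .., "rx": .., "ry": .., "rz": .., "hand": ..}, ...]. A call has 1 to 12 rows; each row shifts and turns the commanded pose from where the row before left it, along the tool's axes as they then stand; what a row does not reach is not made up. A row lasts 1/12 s, in which the tool goes at most 41.7 mm and 7.16 degrees, less where a joint would pass 70% of its speed; a pose out of reach is approached as far as the arm can. A call is refused whole if a number of a shift passes 0.0417 or a number of a turn 7.16, either way. A call with a gripper value outside its range is refused whole. The fingers move at their own pace and stop on an object; FORCE is the grip in N (left out, the last holds). Time passes only in rows, so rows that do not move let the fingers close. It gives the time, the measured TCP pose, the force, the opening and the grip force at its end, in the units of the state.
- manip.get_state(): the state, without advancing time (a new reading comes with each control period).
- manip.get_image(name): name is "scene" or "top" or "wrist"; returns a dict with "frame" (480x640x3 uint8, red, green, blue), "fx", "fy", "cx", "cy" (pixels), "distortion" ([k1, k2, p1, p2, k3] as OpenCV has them; the pictures are not rectified), "position" and "attitude" of the camera in the world; the wrist camera has in their place "mount" (4x4, takes a point from camera to tool coordinates, whose origin is the TCP and whose axes are the flange's). Camera axes: x right, y up, looking along -z (the intrinsics and any distortion apply to the point x, -y, -z); pixel columns grow to the right and rows downward; lengths in m; the calibration is good to about 2 mm. A picture is of the moment at which its call begins: read the wrist's pose just before it. There is no depth.
- manip.sign_off(): hands the job in; it is judged then, once.
The state is a dict: "clock": time; "qpos": joint angles; "qd": joint speeds; "effort": joint torques, N m; "position": TCP position; "ee_rot": TCP orientation; "contact_force": force on the tool from outside, world axes, zero at the start; "moment": the same for the moment, N m; "width": finger opening in m; "gripper_force": force on a finger pad.
Only numpy, scipy, OpenCV 4.12 (cv2) and the standard library are available. Lean on these libraries where they do the work, as an engineer would, in place of code of your own. Each camera call takes 0.05 s, during which the arm holds its last target. There are 200 camera calls.

### The job

Pack the shoeing caddy for the next pony: stack the two steel keg shoes flat, one on the other, in the square bay, lay the blued pritchel across the two V-cradles, and lay the beech brush with brass bristles flat, bristles up, in the long bay and the grey soapstone marker in the small bay. Set each thing down rather than dropping it, and leave the aluminium bar shoe, the brass drift, the steel-bristled brush and the white chalk where they lie.

Things in the scene. Friction and masses are not known exactly. Their poses are not given: they have to be found in the camera images.
- keg_shoe_grey: worn dark grey steel keg (plain, open-heel) pony shoe, 110 x 104 x 10 mm thick, web 20, 0.26 kg. Origin: mid-outline, underside; x from toe to open heel, z up. Straight 29 mm web at the toe, centre x=-43 y=0: pinch there, fingers closing along x. Square bay in caddy frame: x -28..114 (cradles overhang to -13), y -112..43, floor z 8. The two keg shoes are interchangeable (either below).
- keg_shoe_brown: rust-brown steel keg (plain, open-heel) pony shoe, 110 x 104 x 10 mm thick, web 20, 0.26 kg. Origin: mid-outline, underside; x from toe to open heel, z up. Straight 29 mm web at the toe, centre x=-43 y=0: pinch there, fingers closing along x. Square bay in caddy frame: x -28..114 (cradles overhang to -13), y -112..43, floor z 8. The two keg shoes are interchangeable (either below).
- bar_shoe: look-alike: bright silvery aluminium shoe of the same size, but closed by a straight bar across the heel; same origin and axes. Stays where it is
- pritchel: dark blue round steel punch, 230 mm long, 15 diameter, last 40 mm tapering to a blunt point, 0.3 kg; origin on its axis at mid-length, x towards the point. Starts on a 4 mm rubber mat, rolls if knocked. Seat in caddy frame: along y (either way), axis at x=-32, z=51, middle at y=0, over two pale V-cradles at y=-50 and 50 (14 wide in y; arms x -51..-13, tops z 54)
- brass_drift: look-alike: plain yellow brass round bar, 230 mm long, 15 diameter, no taper; origin on its axis at mid-length, x along it. Stays on the mat
- brass_brush: brush, pale beech handle, yellow brass bristles, lying on its back, bristles up; 190 mm long, wood 16 thick, handle 24 wide, head 28 wide, bristles x 25..91 up to z 34; 0.13 kg; origin mid-length on the underside, x towards the bristle end; pinch across the handle at x=0. Starts on a 4 mm rubber mat. Long bay in caddy frame: x -114..-36, y -112..112, floor z 8; lay it along y, either way
- steel_brush: look-alike: brush of the same shape with a dark brown handle and silvery steel bristles; same origin and axes. Stays on the mat
- soapstone: small grey soapstone marker, flat bar 80 x 14 x 8 mm thick, 24 g; origin at the centre of its underside, x along it. Small bay in caddy frame: x -28..114, y 49..112, floor z 8; lay it along x
- chalk: look-alike: white chalk stick, 80 x 14 x 10 mm, same origin and axes. Stays where it is
- caddy: fixed low plywood caddy, dark lining, outer 244 (x) x 241 (y) mm, walls 8 thick, 40 high, inner floor 8 above the bench; origin: centre of its underside, z up. Divider along y at x=-32 (8 thick, top z 26) between the long bay (-x side, brush) and the square bay (shoes) and small bay (+y end, marker); a 5 mm divider, top z 26, at y=46 parts these two. V-cradles stand on the long divider
Things that resemble listed ones, but are neither listed nor needed, are in the scene too. Of the things like the brass_brush, leave any that is blue or green; of the rest the larger one is meant.

How it is judged:
By the outcome, as a careful person would: the job done as asked, in the order asked, and still so for the second after the job is handed in, with the robot touching nothing.
It also fails if it takes over 125 s, if anything falls off the work surface, if the arm or the gripper's body presses on something with over 40 N, if the wrist force passes 120 N, or if a joint passes its speed limit or range.

## Working session

There is one attempt and no reset: what is moved stays moved. The work goes in short steps, Python scripts to look and compute and a shell command to move; the robot and the scene stay as the last step left them, time stands still between calls to the robot, and variables do not carry over. Pictures are saved under pics/ and viewed, at most 14 in all, crops included, and the job is handed in when it is done.

```bash
ls; mkdir -p pics; cat > h.py <<'E'
import numpy as np, cv2, json
from rig import manip
from scipy.spatial.transform import Rotation as R
def q2R(q): return R.from_quat([q[1],q[2],q[3],q[0]]).as_matrix()
def cam(name):
    s=manip.get_state(); d=manip.get_image(name)
    if name=="wrist":
        T=np.eye(4); T[:3,:3]=q2R(s["ee_rot"]); T[:3,3]=s["position"]
        M=T@np.array(d["mount"]); d["C"]=M[:3,3]; d["Rm"]=M[:3,:3]
    else:
        d["C"]=np.array(d["position"]); a=np.array(d["attitude"]); d["Rm"]=a if a.shape==(3,3) else q2R(a)
    d["K"]=np.array([[d["fx"],0,d["cx"]],[0,d["fy"],d["cy"]],[0,0,1.]]); d["D"]=np.array(d["distortion"],float)
    return d
def ray(d,uv):
    p=cv2.undistortPoints(np.array(uv,float).reshape(-1,1,2),d["K"],d["D"]).reshape(-1,2)
    v=np.c_[p[:,0],-p[:,1],-np.ones(len(p))]@d["Rm"].T
    return v
def onz(d,uv,z):
    v=ray(d,uv); return d["C"]+v*((z-d["C"][2])/v[:,2])[:,None]
def tri(d1,uv1,d2,uv2):
    a=ray(d1,[uv1])[0]; b=ray(d2,[uv2])[0]
    A=np.c_[a,-b]; t=np.linalg.lstsq(A,d2["C"]-d1["C"],rcond=None)[0]
    p=d1["C"]+a*t[0]; q=d2["C"]+b*t[1]
    return (p+q)/2, np.linalg.norm(p-q)
def proj(d,P):
    P=(np.atleast_2d(P)-d["C"])@d["Rm"]
    P=np.c_[P[:,0],-P[:,1],-P[:,2]]
    return cv2.projectPoints(P,np.zeros(3),np.zeros(3),d["K"],d["D"])[0].reshape(-1,2)
def save(d,f,box=None,s=1):
    im=d["frame"][:,:,::-1]
    if box: im=im[box[1]:box[3],box[0]:box[2]]
    if s!=1: im=cv2.resize(im,None,fx=s,fy=s,interpolation=cv2.INTER_CUBIC)
    cv2.imwrite(f,im)
E
python3 - <<'E'
from h import *
import pickle
print(manip.get_state(), manip.grasp_offset)
for n in("top","scene","wrist"):
    d=cam(n); save(d,f"pics/{n}0.png"); pickle.dump(d,open(n+"0.pkl","wb")); print(n,d["C"],d["Rm"].round(3).tolist(),d["fx"])
    if n=="wrist": print(d["mount"])
E
```

```text
pics
{'clock': 0.0, 'qpos': array([-1.28599097e+00,  2.76594903e-01,  1.50615796e+00, -2.60296470e-05,
        1.36070128e+00, -1.21005405e-01]), 'qd': array([-0.00011807, -0.00126272, -0.00034396,  0.00118129,  0.00177737,
       -0.00059687]), 'effort': array([-2.63070047e-03, -4.16778803e+01, -2.45801890e+01, -4.49305644e-04,
        1.10724251e-02,  7.79703470e-06]), 'position': array([ 0.22681912, -0.52778217,  0.23042988]), 'ee_rot': array([-9.26586002e-04,  9.79484258e-01,  2.01518538e-01, -8.88264130e-05]), 'contact_force': array([ 0.22750246, -0.56534201,  0.04542028]), 'moment': array([0.06075358, 0.00559062, 0.04531726]), 'gripper_force': 0.0, 'width': 0.08564343313495347} -0.0187
top [ 0.3744967  -0.03871877  1.38340208] [[0.014, 0.997, -0.071], [-1.0, 0.014, -0.012], [-0.011, 0.071, 0.997]] 508.94789978994106
scene [0.88736137 0.47406237 1.03425979] [[-0.797, -0.498, 0.341], [0.604, -0.665, 0.44], [0.007, 0.557, 0.831]] 454.81326425774614
wrist [ 0.2940862  -0.49960473  0.37427532] [[0.395, 0.881, 0.261], [-0.919, 0.379, 0.111], [-0.001, -0.284, 0.959]] 355.12543617031486
[[-4.15020622e-05  9.58775452e-01  2.84164796e-01  7.29754780e-02]
 [ 9.99999693e-01  2.62123964e-04 -7.38360191e-04  3.61037842e-04]
 [-7.82408028e-04  2.84164678e-01 -9.58775168e-01 -1.43714772e-01]
 [ 0.00000000e+00  0.00000000e+00  0.00000000e+00  1.00000000e+00]]
```

View pics/top0.png

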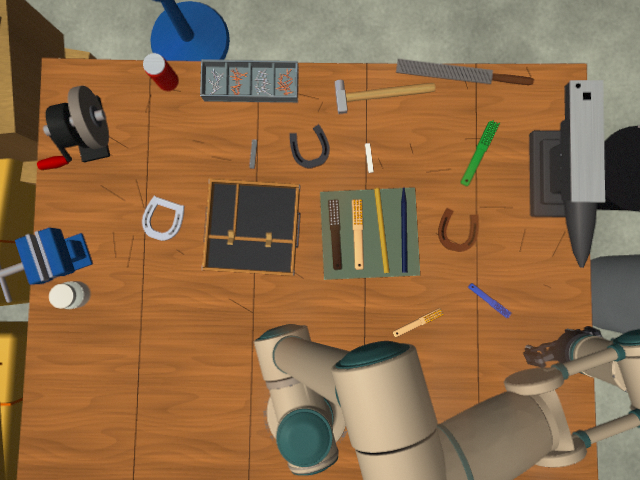

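View pics/scene0.png

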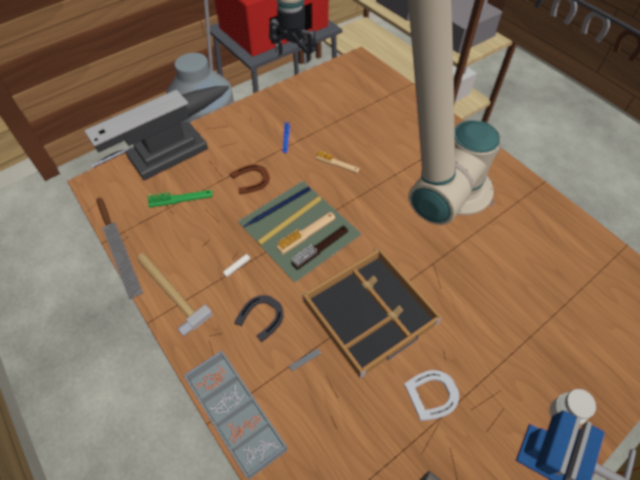

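Top view (up = +x, left = +y): the caddy is at (252,227), with the long bay at the bottom, the cradles at (230,238) and (268,238), and the small bay top left. The grey keg shoe is at (310,146), the brown one at (459,229), and the bar shoe at (163,219), which stays. On the mat, left to right, are the steel brush (335), brass brush (357,233), drift (381) and pritchel (404,230). The soapstone is at (253,153) and the chalk at (369,158).

Brush candidates: beech/brass on the mat at (357,233), a smaller beech one at (418,322), green at (480,152) and blue at (490,300). Leaving out blue and green, the larger beech one is on the mat, so (357,233) is meant. I'll confirm it in a crop.

```bash
python3 - <<'E'
from h import *
import pickle
t=pickle.load(open("top0.pkl","rb")); s=pickle.load(open("scene0.pkl","rb"))
save(t,"pics/crop0.png",(190,110,510,350),2.5)
def seg(d,box,tol_fn):
    x0,y0,x1,y1=box; f=d["frame"][y0:y1,x0:x1]; hsv=cv2.cvtColor(f,cv2.COLOR_RGB2HSV).astype(int)
    m=tol_fn(hsv[...,0],hsv[...,1],hsv[...,2],f.astype(int)).astype(np.uint8)
    n,l,st,c=cv2.connectedComponentsWithStats(m); i=1+np.argmax(st[1:,4])
    cs,_=cv2.findContours((l==i).astype(np.uint8),cv2.RETR_EXTERNAL,cv2.CHAIN_APPROX_NONE)
    k=max(cs,key=cv2.contourArea).reshape(-1,2)+[x0,y0]
    return k.astype(float), st[i,4]
grey=lambda h,s,v,f:(s<75)
obj={"grey":((285,118,335,172),(225,290,290,345),lambda h,s,v,f:(s<80),.010),
"brown":((434,203,482,254),(225,158,275,198),lambda h,s,v,f:((f[...,0]<125)),.010),
"pritchel":((394,184,413,275),(240,180,315,230),lambda h,s,v,f:(f[...,2]>f[...,0]+15),.0115),
"brush":((349,195,366,272),(276,208,338,256),lambda h,s,v,f:(f[...,0]>140),.020),
"soap":((246,136,260,172),(286,344,324,374),lambda h,s,v,f:(s<110),.008)}
for n,(bt,bs,fn,z) in obj.items():
    r=[]
    for d,b in((t,bt),(s,bs)):
        k,a=seg(d,b,fn); P=onz(d,k,z)[:,:2].astype(np.float32)
        rc=cv2.minAreaRect(P*1000); mm=cv2.moments(k.astype(np.float32)); cen=[mm["m10"]/mm["m00"],mm["m01"]/mm["m00"]]
        print(n,a,"rect c",np.round(rc[0],1),"size",np.round(rc[1],1),"ang",round(rc[2],1)); r.append(cen)
    print("   tri",tri(t,r[0],s,r[1]))
E
```

```text
grey 591 rect c [704.4   4.4] size [105.  101.3] ang 19.4
grey 683 rect c [708.1   6. ] size [105.2 101.7] ang 18.7
   tri (array([ 0.70229919,  0.00120454, -0.00137253]), np.float64(0.002064937298872281))
brown 707 rect c [ 483.6 -394.5] size [107.8 112.5] ang 84.7
brown 497 rect c [ 487.9 -394.1] size [109.2 108.1] ang 81.9
   tri (array([ 0.47867486, -0.39851805,  0.0007335 ]), np.float64(0.00464793881691635))
pritchel 374 rect c [ 481.8 -252.4] size [227.   12.6] ang 1.2
pritchel 297 rect c [ 484.3 -252.7] size [221.5  14.9] ang 0.7
   tri (array([ 0.47532769, -0.25757515, -0.00064907]), np.float64(0.009758167992155824))
brush 649 rect c [ 468.6 -126.6] size [188.2  26.8] ang 0.6
brush 713 rect c [ 473.4 -128.3] size [190.2  41.8] ang 2.5
   tri (array([ 0.47527004, -0.13035103,  0.00733425]), np.float64(0.006015324433090392))
soap 155 rect c [686.1 160.1] size [14.8 80.9] ang 85.3
soap 271 rect c [689.4 161.1] size [19.  82.9] ang 85.9
   tri (array([0.68755106, 0.16008194, 0.00209596]), np.float64(0.0019572946110752868))
```

View pics/crop0.png

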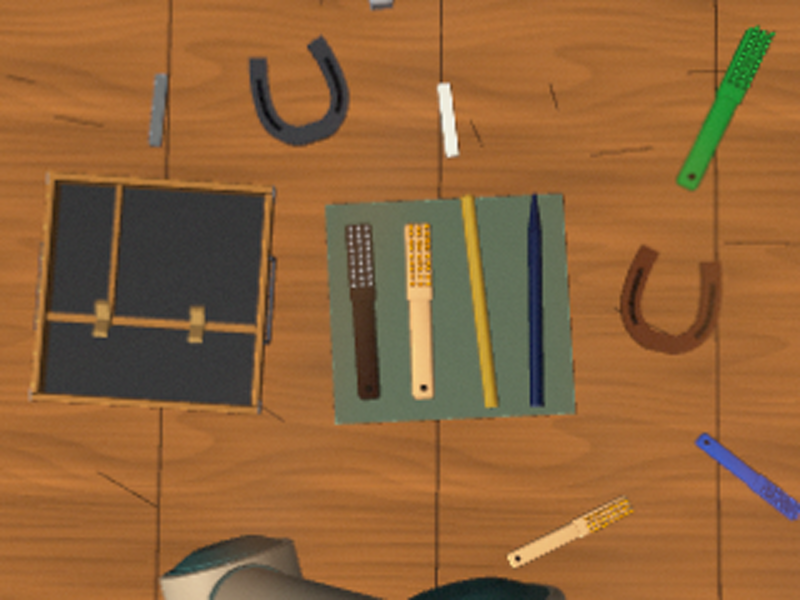

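The crop confirms it: the beech/brass brush on the mat, crop (420,310), is the larger one, the grey keg shoe has its open heel towards the top, and so does the brown one. I'll start with the brown shoe and move to look at it from above.

```bash
cat >> h.py <<'E'
def phi(s): 
    M=q2R(s["ee_rot"]); return np.degrees(np.arctan2(M[1,0],M[0,0]))
def plan(x,y,z,ph=None):
    s=manip.get_state(); M=q2R(s["ee_rot"]); d=M.T@(np.array([x,y,z])-s["position"])
    print("plan dx dy dz mm",(d*1000).round(1),"rz deg",None if ph is None else round(-((ph-phi(s)+180)%360-180),2),"| now",s["position"].round(4),"phi",round(phi(s),2),"t",round(s["clock"],2))
E
python3 -m pendant '[{"dx":0.0307,"dy":-0.0029,"dz":0.0067},{"dx":0.0307,"dy":-0.0029,"dz":0.0067},{"dx":0.0307,"dy":-0.0029,"dz":0.0067},{"dx":0.0307,"dy":-0.0029,"dz":0.0067},{"dx":0.0307,"dy":-0.0029,"dz":0.0067},{"dx":0.0307,"dy":-0.0029,"dz":0.0067},{"dx":0.0307,"dy":-0.0029,"dz":0.0067},{"dx":0.0307,"dy":-0.0029,"dz":0.0067},{"dx":0.0307,"dy":-0.0029,"dz":0.0067}]' 60
python3 -m pendant '[{"rz":-6.5},{"rz":-6.5},{"rz":-6.5},{"rz":-6.5},{"rz":-6.5},{"rz":-6.5},{"rz":-6.5},{"rz":-6.5},{"rz":-6.5},{},{}]'
python3 - <<'E'
from h import *
import pickle
print(manip.get_state()["qpos"])
plan(.47,-.395,.17,82)
d=cam("wrist"); save(d,"pics/w1.png"); pickle.dump(d,open("w1.pkl","wb"))
E
```

```text
[-1.28599338e+00  2.76471147e-01  1.50584733e+00  7.33588490e-06
  1.36072573e+00 -1.20994159e-01]
plan dx dy dz mm [275.8 -26.1  60.7] rz deg -58.75 | now [ 0.2269 -0.5279  0.2306] phi 23.25 t 0.15invalid input
invalid input
```

View pics/w1.png

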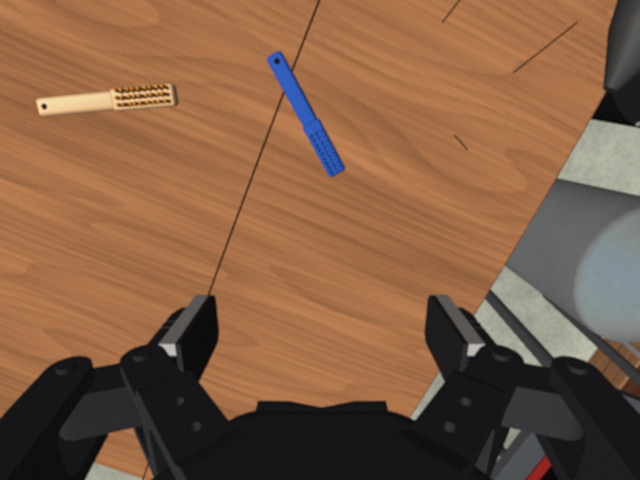

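The view shows the arm hasn't moved; the rows were refused, probably because every key is needed.

```bash

python3 -m pendant '[{"dx":0.0307,"dy":-0.0029,"dz":0.0067,"rx":0,"ry":0,"rz":0,"hand":0.085},{"dx":0.0307,"dy":-0.0029,"dz":0.0067,"rx":0,"ry":0,"rz":0,"hand":0.085},{"dx":0.0307,"dy":-0.0029,"dz":0.0067,"rx":0,"ry":0,"rz":0,"hand":0.085},{"dx":0.0307,"dy":-0.0029,"dz":0.0067,"rx":0,"ry":0,"rz":0,"hand":0.085},{"dx":0.0307,"dy":-0.0029,"dz":0.0067,"rx":0,"ry":0,"rz":0,"hand":0.085},{"dx":0.0307,"dy":-0.0029,"dz":0.0067,"rx":0,"ry":0,"rz":0,"hand":0.085},{"dx":0.0307,"dy":-0.0029,"dz":0.0067,"rx":0,"ry":0,"rz":0,"hand":0.085},{"dx":0.0307,"dy":-0.0029,"dz":0.0067,"rx":0,"ry":0,"rz":0,"hand":0.085},{"dx":0.0307,"dy":-0.0029,"dz":0.0067,"rx":0,"ry":0,"rz":0,"hand":0.085}]' 60
python3 -m pendant '[{"dx":0,"dy":0,"dz":0,"rx":0,"ry":0,"rz":-6.5,"hand":0.085},{"dx":0,"dy":0,"dz":0,"rx":0,"ry":0,"rz":-6.5,"hand":0.085},{"dx":0,"dy":0,"dz":0,"rx":0,"ry":0,"rz":-6.5,"hand":0.085},{"dx":0,"dy":0,"dz":0,"rx":0,"ry":0,"rz":-6.5,"hand":0.085},{"dx":0,"dy":0,"dz":0,"rx":0,"ry":0,"rz":-6.5,"hand":0.085},{"dx":0,"dy":0,"dz":0,"rx":0,"ry":0,"rz":-6.5,"hand":0.085},{"dx":0,"dy":0,"dz":0,"rx":0,"ry":0,"rz":-6.5,"hand":0.085},{"dx":0,"dy":0,"dz":0,"rx":0,"ry":0,"rz":-6.5,"hand":0.085},{"dx":0,"dy":0,"dz":0,"rx":0,"ry":0,"rz":-6.5,"hand":0.085}]'
python3 -m pendant '[{"dx":0,"hand":0.085}]'
python3 - <<'E'
from h import *
import pickle
print(manip.get_state()["qpos"])
plan(.47,-.395,.17,82)
d=cam("wrist"); save(d,"pics/w2.png"); pickle.dump(d,open("w2.pkl","wb"))
E
```

```text
clock: 0.95
position: [0.4717, -0.3943, 0.1705]
ee_rot: [-0.0, 0.979, 0.202, -0.0]
contact_force: [0.4, -0.7, -0.6]
width: 0.0853
gripper_force: 0.0
clock: 1.7
position: [0.4704, -0.3952, 0.1707]
ee_rot: [-0.0, 0.754, 0.657, -0.0]
contact_force: [0.0, 0.1, -0.6]
width: 0.0851
gripper_force: 0.0
[-8.11838862e-01  3.72334086e-01  1.51407100e+00 -7.65639048e-05
  1.25572007e+00 -6.73495204e-01]
plan dx dy dz mm [ 0.1 -0.4  0.7] rz deg 0.07 | now [ 0.4704 -0.3952  0.1707] phi 82.07 t 1.7invalid input
```

View pics/w2.png

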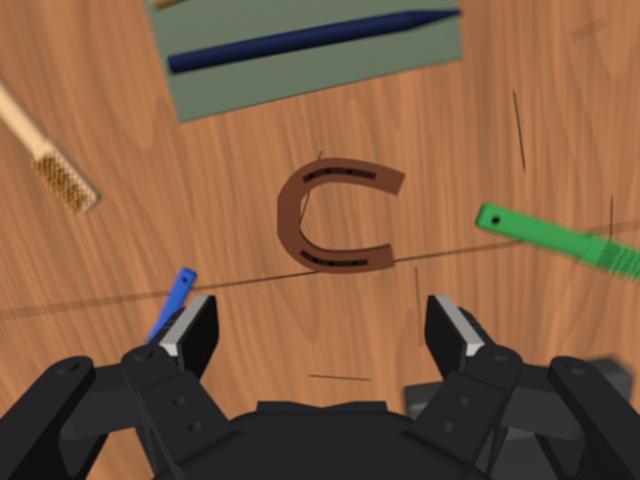

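All seven keys are needed per row, and the arm has now moved. The brown shoe is at (338,215) with its toe at (287,218) on the left and its heel open to the right. The pritchel is at the top with its point at the right (460,12).

```bash
cat >> h.py <<'E'
def mask(d,box,fn):
    x0,y0,x1,y1=box; f=d["frame"][y0:y1,x0:x1]; hsv=cv2.cvtColor(f,cv2.COLOR_RGB2HSV).astype(int)
    m=fn(hsv[...,0],hsv[...,1],hsv[...,2],f.astype(int)).astype(np.uint8)
    m=cv2.morphologyEx(m,cv2.MORPH_CLOSE,np.ones((3,3)))
    n,l,st,c=cv2.connectedComponentsWithStats(m); i=1+np.argmax(st[1:,4])
    v,u=np.nonzero(l==i); return np.c_[u+x0,v+y0].astype(float)
def shoe(d,uv,z=.01,sgn=None):
    P=onz(d,uv,z)[:,:2]*1000; c=P.mean(0); w,V=np.linalg.eigh(np.cov((P-c).T))
    ax=V[:,0]                      # small variance: toe-heel axis
    q=(P-c)@ax
    if abs(q.min())>q.max(): ax=-ax   # mass sits at the toe: heel is the longer side
    b=np.array([-ax[1],ax[0]]); q=(P-c)@ax; r=(P-c)@b
    o=c+ax*(q.min()+q.max())/2+b*(r.min()+r.max())/2
    print("shoe origin",o.round(1),"toe grasp",(o-43*ax).round(1),"heading",np.degrees(np.arctan2(ax[1],ax[0])).round(1),"ext",(np.ptp(q)).round(1),np.ptp(r).round(1),"std",np.sqrt(w).round(1),"n",len(P))
    return uv.mean(0)
E
python3 - <<'E'
from h import *
import pickle
t=pickle.load(open("top0.pkl","rb")); w=pickle.load(open("w2.pkl","rb"))
br=lambda h,s,v,f:(f[...,0]<135)&(f[...,0]>f[...,2]+20)
a=mask(w,(262,145,420,285),br); b=mask(t,(434,203,482,254),lambda h,s,v,f:(f[...,0]<125))
ca=shoe(w,a); cb=shoe(t,b); print(tri(w,ca,t,cb))
E
```

```text
shoe origin [ 492.9 -410.4] toe grasp [ 451.9 -397.3] heading -17.7 ext 139.1 123.8 std [32.  35.4] n 6817
shoe origin [ 484.  -394.6] toe grasp [ 441.3 -390. ] heading -6.2 ext 113.1 107.6 std [31.3 34.9] n 714
(array([ 0.48039244, -0.4088575 , -0.041114  ]), np.float64(0.0010266206562859058))
```

```bash
sed -i 's/    m=cv2.morphologyEx(m,cv2.MORPH_CLOSE,np.ones((3,3)))/    k=7 if d["fx"]<400 else 1\n    m=cv2.morphologyEx(cv2.morphologyEx(m,cv2.MORPH_CLOSE,np.ones((3,3))),cv2.MORPH_OPEN,np.ones((k,k)))/' h.py
python3 - <<'E'
from h import *
import pickle
t=pickle.load(open("top0.pkl","rb")); w=pickle.load(open("w2.pkl","rb"))
for T in(120,135):
    a=mask(w,(262,145,420,285),lambda h,s,v,f:(f[...,0]<T)); ca=shoe(w,a); print(a.min(0),a.max(0))
b=mask(t,(434,203,482,254),lambda h,s,v,f:(f[...,0]<125))
cb=shoe(t,b); print(tri(w,ca,t,cb))
print("size check z=.01",np.linalg.norm(np.diff(onz(w,[[278,218],[403,180]],.01),axis=0)))
E
```

```text
shoe origin [ 485.3 -399.6] toe grasp [ 443.2 -391. ] heading -11.5 ext 106.4 104.4 std [30.6 34.7] n 6289
[278. 158.] [401. 272.]
shoe origin [ 485.7 -399.5] toe grasp [ 443.5 -391.1] heading -11.2 ext 108.7 104.7 std [31.  34.8] n 6670
[277. 158.] [403. 273.]
shoe origin [ 484.  -394.6] toe grasp [ 441.3 -390. ] heading -6.2 ext 113.1 107.6 std [31.3 34.9] n 714
(array([ 0.48069845, -0.40851528, -0.04281584]), np.float64(0.0005396400607532264))
size check z=.01 0.11335625038040287
```

```bash

python3 -m pendant '[{"dx":0,"dy":-0.007,"dz":0.014,"rx":0,"ry":0,"rz":3.4,"hand":0.06},{"dx":0,"dy":-0.007,"dz":0.015,"rx":0,"ry":0,"rz":0,"hand":0.06},{"dx":0,"dy":-0.007,"dz":0.015,"rx":0,"ry":0,"rz":0,"hand":0.06},{"dx":0,"dy":-0.007,"dz":0.016,"rx":0,"ry":0,"rz":0,"hand":0.06},{"dx":0,"dy":0,"dz":0,"rx":0,"ry":0,"rz":0,"hand":0.06},{"dx":0,"dy":0,"dz":0,"rx":0,"ry":0,"rz":0,"hand":0.06}]'
python3 - <<'E'
from h import *
import pickle
w=pickle.load(open("w2.pkl","rb"))
v=cam("wrist"); save(v,"pics/w3.png"); pickle.dump(v,open("w3.pkl","wb"))
u=proj(v,[[.443,-.391,.01],[.485,-.3995,.01]]).round(); print(u)
cx,cy=u[1].astype(int)
box=(max(cx-125,0),max(cy-95,0),cx+140,min(cy+105,480))
fn=lambda h,s,v,f:(f[...,0]<135)&(f[...,0]>f[...,2]+25)&(f[...,0]>60)
a=mask(w,(262,145,420,285),fn); b=mask(v,box,fn); ca=shoe(w,a); cb=shoe(v,b); print(b.min(0),b.max(0))
print(tri(w,ca,v,cb))
plan(.443,-.391,.003,78.6)
E
```

```text
clock: 2.25
position: [0.4426, -0.3896, 0.1104]
ee_rot: [-0.001, 0.776, 0.631, 0.0]
contact_force: [0.3, -0.1, 0.5]
width: 0.06
gripper_force: 0.0
[[321. 237.]
 [381. 237.]]
shoe origin [ 487.7 -399.6] toe grasp [ 444.7 -400. ] heading 0.5 ext 116.1 107.3 std [32.4 33.8] n 5792
shoe origin [ 489.1 -402.1] toe grasp [ 451.2 -382. ] heading -28.0 ext 120.6 112.3 std [32.3 33.7] n 8504
[307. 163.] [461. 303.]
(array([ 0.48120052, -0.39710725,  0.00067678]), np.float64(0.0007487644850490613))
plan dx dy dz mm [ -0.6  -0.5 108.4] rz deg -0.33 | now [ 0.4435 -0.3904  0.1114] phi 78.27 t 2.3
```

View pics/w3.png

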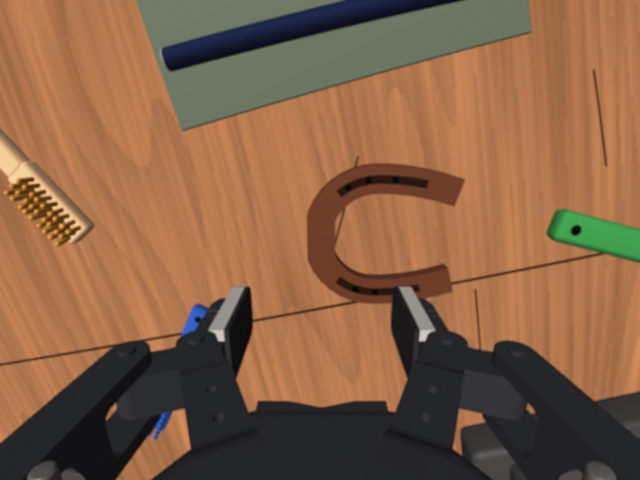

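```bash
cat >> h.py <<'E'
def lab(P,z=.01):   # heading measures from chosen pixel pairs
    pass
E
python3 - <<'E'
from h import *
import pickle
v=pickle.load(open("w3.pkl","rb")); w=pickle.load(open("w2.pkl","rb"))
p=onz(v,[[308,213],[308,255],[464,180],[456,206],[444,266],[452,291],[378,164],[375,302]],.01)[:,:2]*1000
print(p.round(1).tolist())
dg=lambda a,b:np.degrees(np.arctan2(*(b-a)[::-1])).round(1)
print("toe edge",dg(p[1],p[0]),"heel line outer",dg(p[5],p[2]),"inner",dg(p[4],p[3]))
hm=(p[2]+p[5])/2; tm=(p[0]+p[1])/2; print("axis",dg(tm,hm),"len",np.linalg.norm(hm-tm),tm,hm)
for d,box in((w,(262,145,420,285)),(v,(296,155,475,300))):
    f=d["frame"]; a=mask(d,box,lambda h,s,vv,f:(f[...,0]<128)); m=np.zeros((480,640),np.uint8); m[a[:,1].astype(int),a[:,0].astype(int)]=1
    k=max(cv2.findContours(m,0,cv2.CHAIN_APPROX_NONE)[0],key=len).reshape(-1,2).astype(float)
    P=onz(d,k,.01)[:,:2]*1000
    # toe edge: contour points with lowest projection along approx axis, refit twice
    ang=np.radians(-11)
    for _ in range(3):
        ax=np.array([np.cos(ang),np.sin(ang)]); b=np.array([-ax[1],ax[0]]); q=P@ax; r=(P-[443,-391])@b
        s=(q<q.min()+4)&(abs(r)<13); c=np.polyfit(r[s],q[s],1); ang+= -np.arctan(c[0])
    print("toe fit heading",np.degrees(ang).round(1),s.sum(),"toe edge at q",np.polyval(c,0).round(1)+0)
E
```

```text
[[437.5, -371.7], [430.7, -402.3], [548.0, -370.7], [540.6, -387.9], [527.4, -431.3], [531.3, -452.9], [491.3, -348.0], [472.5, -449.8]]
toe edge 77.6 heel line outer 78.5 inner 73.1
axis -13.2 len 108.41704919842813 [ 434.09749201 -386.99641699] [ 539.64686984 -411.76707296]
toe fit heading -12.8 29 toe edge at q 508.3
toe fit heading -12.4 35 toe edge at q 506.9
```

The shoe heading is about -12.5°, its toe edge is at (434,-387) mm, and it is 108 mm long against 110 given. Height from the two views is about 1 mm, so it lies on the bench. I'll descend and grasp.

```bash

python3 -m pendant '[{"dx":0,"dy":0,"dz":0.018,"rx":0,"ry":0,"rz":0.6,"hand":0.06},{"dx":0,"dy":0,"dz":0.018,"rx":0,"ry":0,"rz":0,"hand":0.06},{"dx":0,"dy":0,"dz":0.018,"rx":0,"ry":0,"rz":0,"hand":0.06},{"dx":0,"dy":0,"dz":0.018,"rx":0,"ry":0,"rz":0,"hand":0.06},{"dx":0,"dy":0,"dz":0.012,"rx":0,"ry":0,"rz":0,"hand":0.06},{"dx":0,"dy":0,"dz":0.012,"rx":0,"ry":0,"rz":0,"hand":0.05},{"dx":0,"dy":0,"dz":0.008,"rx":0,"ry":0,"rz":0,"hand":0.04},{"dx":0,"dy":0,"dz":0.003,"rx":0,"ry":0,"rz":0,"hand":0.03}]'
python3 -m pendant '[{"dx":0,"dy":0,"dz":0,"rx":0,"ry":0,"rz":0,"hand":0.015},{"dx":0,"dy":0,"dz":0,"rx":0,"ry":0,"rz":0,"hand":0.01},{"dx":0,"dy":0,"dz":0,"rx":0,"ry":0,"rz":0,"hand":0.01},{"dx":0,"dy":0,"dz":0,"rx":0,"ry":0,"rz":0,"hand":0.01},{"dx":0,"dy":0,"dz":0,"rx":0,"ry":0,"rz":0,"hand":0.01},{"dx":0,"dy":0,"dz":0,"rx":0,"ry":0,"rz":0,"hand":0.01}]' 90
```

```text
clock: 2.97
position: [0.4436, -0.3904, 0.0037]
ee_rot: [0.0, 0.779, 0.628, 0.0]
contact_force: [0.3, -0.6, 0.5]
width: 0.0307
gripper_force: 0.0
clock: 3.47
position: [0.4434, -0.3903, 0.0044]
ee_rot: [0.001, 0.779, 0.628, 0.0]
contact_force: [0.4, -0.6, -1.9]
width: 0.0167
gripper_force: 87.9
```

```bash

python3 -m pendant '[{"dx":0,"dy":0,"dz":-0.01,"rx":0,"ry":0,"rz":0,"hand":0.01},{"dx":0,"dy":0,"dz":-0.02,"rx":0,"ry":0,"rz":0,"hand":0.01},{"dx":0,"dy":0,"dz":-0.03,"rx":0,"ry":0,"rz":0,"hand":0.01},{"dx":0,"dy":0,"dz":-0.03,"rx":0,"ry":0,"rz":0,"hand":0.01},{"dx":0,"dy":0,"dz":-0.03,"rx":0,"ry":0,"rz":0,"hand":0.01},{"dx":0,"dy":0,"dz":-0.03,"rx":0,"ry":0,"rz":0,"hand":0.01}]'
python3 - <<'E'
from h import *
import pickle
t=pickle.load(open("top0.pkl","rb")); s=pickle.load(open("scene0.pkl","rb"))
c=onz(t,[[209.2,179.2],[300,185.2],[293.2,274.4],[202,269.6]],.04)[:,:2]*1000
e=onz(s,[[362,373],[304,298],[381,254],[438,319]],.04)[:,:2]*1000
for k in(c,e):
  print(k.round(0).tolist(),"cen",k.mean(0).round(1),[np.linalg.norm(k[i]-k[i-1]).round(0) for i in range(4)],
  "yaw",[np.degrees(np.arctan2(*(b-a)[::-1])).round(1) for a,b in((k[2],k[1]),(k[3],k[0]))],"y-dir",[np.degrees(np.arctan2(*(b-a)[::-1])).round(1)-90 for a,b in((k[1],k[0]),(k[2],k[3]))])
E
```

```text
clock: 3.97
position: [0.4426, -0.3897, 0.1561]
ee_rot: [-0.0, 0.779, 0.628, -0.0]
contact_force: [0.9, 0.2, -2.3]
width: 0.0165
gripper_force: 88.1
[[608.0, 270.0], [595.0, 28.0], [358.0, 41.0], [367.0, 282.0]] cen [482.  155.2] [np.float64(241.0), np.float64(243.0), np.float64(237.0), np.float64(240.0)] yaw [np.float64(-3.4), np.float64(-2.8)] y-dir [np.float64(-3.0), np.float64(-2.200000000000003)]
[[612.0, 274.0], [605.0, 45.0], [369.0, 61.0], [382.0, 284.0]] cen [492.2 166. ] [np.float64(230.0), np.float64(230.0), np.float64(236.0), np.float64(223.0)] yaw [np.float64(-4.1), np.float64(-2.3)] y-dir [np.float64(-1.7999999999999972), np.float64(-3.299999999999997)]
```

```bash

python3 -m pendant '[{"dx":0.02,"dy":-0.003,"dz":-0.004,"rx":0,"ry":0,"rz":0,"hand":0.01},{"dx":0.035,"dy":-0.003,"dz":-0.004,"rx":0,"ry":0,"rz":0,"hand":0.01},{"dx":0.035,"dy":-0.003,"dz":-0.004,"rx":0,"ry":0,"rz":0,"hand":0.01},{"dx":0.035,"dy":-0.003,"dz":-0.004,"rx":0,"ry":0,"rz":0,"hand":0.01},{"dx":0.035,"dy":-0.003,"dz":-0.004,"rx":0,"ry":0,"rz":0,"hand":0.01},{"dx":0.035,"dy":-0.003,"dz":-0.004,"rx":0,"ry":0,"rz":0,"hand":0.01},{"dx":0.035,"dy":-0.003,"dz":-0.004,"rx":0,"ry":0,"rz":0,"hand":0.01},{"dx":0.035,"dy":-0.003,"dz":-0.004,"rx":0,"ry":0,"rz":0,"hand":0.01},{"dx":0.035,"dy":-0.003,"dz":-0.004,"rx":0,"ry":0,"rz":0,"hand":0.01},{"dx":0.035,"dy":-0.003,"dz":-0.004,"rx":0,"ry":0,"rz":0,"hand":0.01},{"dx":0.035,"dy":-0.003,"dz":-0.004,"rx":0,"ry":0,"rz":0,"hand":0.01},{"dx":0.035,"dy":-0.003,"dz":-0.004,"rx":0,"ry":0,"rz":0,"hand":0.01}]'
python3 -m pendant '[{"dx":0.035,"dy":-0.003,"dz":0,"rx":0,"ry":0,"rz":0,"hand":0.01},{"dx":0.035,"dy":-0.003,"dz":0,"rx":0,"ry":0,"rz":0,"hand":0.01},{"dx":0.02,"dy":-0.003,"dz":0,"rx":0,"ry":0,"rz":0,"hand":0.01},{"dx":0,"dy":0,"dz":0,"rx":0,"ry":0,"rz":-7.1,"hand":0.01},{"dx":0,"dy":0,"dz":0,"rx":0,"ry":0,"rz":-7.1,"hand":0.01},{"dx":0,"dy":0,"dz":0,"rx":0,"ry":0,"rz":-7.1,"hand":0.01},{"dx":0,"dy":0,"dz":0,"rx":0,"ry":0,"rz":-7.1,"hand":0.01},{"dx":0,"dy":0,"dz":0,"rx":0,"ry":0,"rz":-7.1,"hand":0.01},{"dx":0,"dy":0,"dz":0,"rx":0,"ry":0,"rz":-7.1,"hand":0.01},{"dx":0,"dy":0,"dz":0,"rx":0,"ry":0,"rz":-7.1,"hand":0.01},{"dx":0,"dy":0,"dz":0,"rx":0,"ry":0,"rz":-7.1,"hand":0.01},{"dx":0,"dy":0,"dz":0,"rx":0,"ry":0,"rz":-7.1,"hand":0.01}]'
python3 -m pendant '[{"dx":0,"dy":0,"dz":0,"rx":0,"ry":0,"rz":-7.1,"hand":0.01},{"dx":0,"dy":0,"dz":0,"rx":0,"ry":0,"rz":-7.1,"hand":0.01},{"dx":0,"dy":0,"dz":0,"rx":0,"ry":0,"rz":-7.1,"hand":0.01},{"dx":0,"dy":0,"dz":0,"rx":0,"ry":0,"rz":-7.1,"hand":0.01},{"dx":0,"dy":0,"dz":0,"rx":0,"ry":0,"rz":-7.1,"hand":0.01},{"dx":0,"dy":0,"dz":0,"rx":0,"ry":0,"rz":0,"hand":0.01},{"dx":0,"dy":0,"dz":0,"rx":0,"ry":0,"rz":0,"hand":0.01}]'
python3 - <<'E'
from h import *
import pickle
plan(.528,.080,.2,177)
d=cam("wrist"); save(d,"pics/w4.png"); pickle.dump(d,open("w4.pkl","wb")); print(manip.get_state()["qpos"].round(2))
E
```

```text
clock: 4.97
position: [0.4932, 0.0151, 0.203]
ee_rot: [0.0, 0.779, 0.628, 0.0]
contact_force: [0.8, -0.2, -1.4]
width: 0.0165
gripper_force: 88.1
clock: 5.97
position: [0.5036, 0.1032, 0.2026]
ee_rot: [0.0, 0.326, 0.946, -0.0]
contact_force: [-0.4, 0.0, -1.7]
width: 0.0168
gripper_force: 88.1
clock: 6.55
position: [0.5038, 0.1031, 0.2025]
ee_rot: [0.0, 0.026, 1.0, -0.0]
contact_force: [0.2, 0.7, -1.8]
width: 0.0165
gripper_force: 88.1
plan dx dy dz mm [-25.4 -21.8   2.5] rz deg -0.03 | now [0.5038 0.1031 0.2025] phi 176.97 t 6.55
[ 0.07  0.2   1.68 -0.    1.26 -1.45]
```

View pics/w4.png

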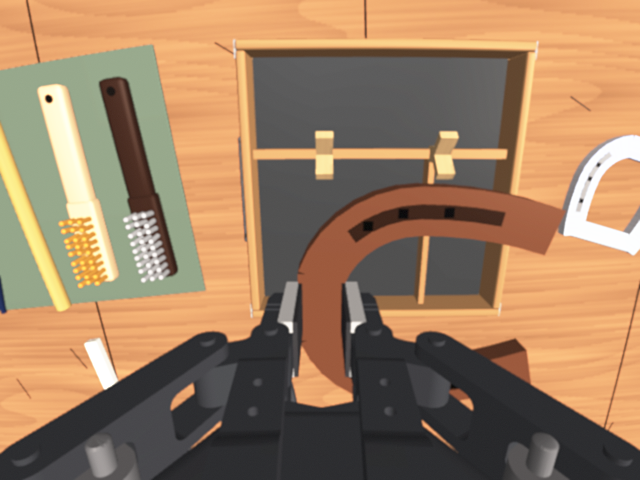

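The caddy is fully in view: rim corners (235,47), (537,47), (499,312) and (252,312), cradles at (324,155) and (445,155). The held shoe is level, with its toe between the pads and its heel to the right (+y).

```bash
python3 - <<'E'
from h import *
import pickle
v=pickle.load(open("w4.pkl","rb")); t=pickle.load(open("top0.pkl","rb"))
for z in (.03,.04,.05):
  k=onz(v,[[499,312],[252,312],[235,45],[537,45]],z)[:,:2]*1000
  print(z,k.round(0).tolist(),"cen",k.mean(0).round(1),[np.linalg.norm(k[i]-k[i-1]).round(0) for i in range(4)],
  "yaw",[np.degrees(np.arctan2(*(b-a)[::-1])).round(1) for a,b in((k[2],k[1]),(k[3],k[0]))],"y-dir",[np.degrees(np.arctan2(*(b-a)[::-1])).round(1)-90 for a,b in((k[1],k[0]),(k[2],k[3]))])
for a,b in(([499,312],[209.2,179.2]),([252,312],[300,185.2]),([235,45],[293.2,274.4]),([537,45],[202,269.6])): print(tri(v,a,t,b))
# cradle centres
print(onz(v,[[324,134],[324,178],[449,134],[443,178]],.054)*1000)
# held shoe heading: inner/outer edge pts at z~ .2
p=onz(v,[[300,285],[302,265],[548,210],[560,212],[544,254]],.2135)*1000; print(p.round(0))
# check predicted outline
c=k.mean(0)
E
```

```text
0.03 [[616.0, 276.0], [602.0, 28.0], [361.0, 40.0], [372.0, 288.0]] cen [487.6 158.2] [np.float64(244.0), np.float64(248.0), np.float64(241.0), np.float64(248.0)] yaw [np.float64(-2.8), np.float64(-2.8)] y-dir [np.float64(-3.200000000000003), np.float64(-2.5)]
0.04 [[610.0, 271.0], [597.0, 31.0], [363.0, 42.0], [374.0, 282.0]] cen [485.9 156.6] [np.float64(237.0), np.float64(240.0), np.float64(234.0), np.float64(240.0)] yaw [np.float64(-2.8), np.float64(-2.8)] y-dir [np.float64(-3.200000000000003), np.float64(-2.5)]
0.05 [[604.0, 266.0], [591.0, 33.0], [366.0, 44.0], [376.0, 277.0]] cen [484.1 155. ] [np.float64(229.0), np.float64(232.0), np.float64(226.0), np.float64(232.0)] yaw [np.float64(-2.8), np.float64(-2.8)] y-dir [np.float64(-3.200000000000003), np.float64(-2.5)]
(array([0.60708818, 0.26850591, 0.04483404]), np.float64(0.0005600991669694353))
(array([0.59644313, 0.02909638, 0.03789823]), np.float64(0.003604985277457661))
(array([0.35923976, 0.04098978, 0.02882312]), np.float64(0.003759013603600768))
(array([0.36976862, 0.28500167, 0.03253998]), np.float64(0.005848532226184238))
[[435.18472936 108.64337612  54.        ]
 [470.03166658 106.86714972  54.        ]
 [439.95467915 208.35564332  54.        ]
 [474.93129965 204.82622145  54.        ]]
[[492.  95. 214.]
 [484.  96. 214.]
 [466. 193. 214.]
 [467. 198. 214.]
 [484. 194. 214.]]
```

```bash

python3 -m pendant '[{"dx":-0.0143,"dy":-0.0105,"dz":0,"rx":0,"ry":0,"rz":0,"hand":0.01},{"dx":-0.0143,"dy":-0.0105,"dz":0,"rx":0,"ry":0,"rz":0,"hand":0.01},{"dx":0,"dy":0,"dz":0.015,"rx":0,"ry":0,"rz":0,"hand":0.01},{"dx":0,"dy":0,"dz":0.025,"rx":0,"ry":0,"rz":0,"hand":0.01},{"dx":0,"dy":0,"dz":0.025,"rx":0,"ry":0,"rz":0,"hand":0.01},{"dx":0,"dy":0,"dz":0.025,"rx":0,"ry":0,"rz":0,"hand":0.01},{"dx":0,"dy":0,"dz":0.025,"rx":0,"ry":0,"rz":0,"hand":0.01},{"dx":0,"dy":0,"dz":0.015,"rx":0,"ry":0,"rz":0,"hand":0.01},{"dx":0,"dy":0,"dz":0.01,"rx":0,"ry":0,"rz":0,"hand":0.01}]'
python3 -m pendant '[{"dx":0,"dy":0,"dz":0.015,"rx":0,"ry":0,"rz":0,"hand":0.01},{"dx":0,"dy":0,"dz":0.013,"rx":0,"ry":0,"rz":0,"hand":0.01},{"dx":0,"dy":0,"dz":0.010,"rx":0,"ry":0,"rz":0,"hand":0.01},{"dx":0,"dy":0,"dz":0.004,"rx":0,"ry":0,"rz":0,"hand":0.01},{"dx":0,"dy":0,"dz":0.002,"rx":0,"ry":0,"rz":0,"hand":0.01},{"dx":0,"dy":0,"dz":0.002,"rx":0,"ry":0,"rz":0,"hand":0.01}]'
python3 - <<'E'
from h import *
plan(.5314,.0805,.0125,177.2)
E
```

```text
clock: 7.35
position: [0.5318, 0.0797, 0.0598]
ee_rot: [-0.001, 0.026, 1.0, -0.0]
contact_force: [0.8, 0.2, -2.8]
width: 0.0165
gripper_force: 88.1
clock: 7.85
position: [0.5325, 0.0806, 0.0163]
ee_rot: [0.001, 0.025, 1.0, -0.0]
contact_force: [0.9, -0.6, -2.2]
width: 0.0163
gripper_force: 88.1
plan dx dy dz mm [ 1.1 -0.2  3.7] rz deg -0.07 | now [0.5325 0.0806 0.0163] phi 177.13 t 7.85
```

```bash

python3 -m pendant '[{"dx":0,"dy":0,"dz":0.0015,"rx":0,"ry":0,"rz":0,"hand":0.01},{"dx":0,"dy":0,"dz":0.001,"rx":0,"ry":0,"rz":0,"hand":0.01},{"dx":0,"dy":0,"dz":0.001,"rx":0,"ry":0,"rz":0,"hand":0.01},{"dx":0,"dy":0,"dz":0,"rx":0,"ry":0,"rz":0,"hand":0.01}]'
python3 -m pendant '[{"dx":0,"dy":0,"dz":0.0005,"rx":0,"ry":0,"rz":0,"hand":0.01},{"dx":0,"dy":0,"dz":0,"rx":0,"ry":0,"rz":0,"hand":0.01}]'
```

```text
clock: 8.18
position: [0.5319, 0.0809, 0.0127]
ee_rot: [0.0, 0.025, 1.0, -0.0]
contact_force: [0.1, 0.3, -2.3]
width: 0.0167
gripper_force: 88.1
clock: 8.35
position: [0.5319, 0.0809, 0.0124]
ee_rot: [0.0, 0.025, 1.0, -0.0]
contact_force: [-1.1, 0.0, -0.4]
width: 0.0164
gripper_force: 88.3
```

Contact is felt. I'll release gently, lift and look.

```bash

python3 -m pendant '[{"dx":0,"dy":0,"dz":0.0005,"rx":0,"ry":0,"rz":0,"hand":0.016},{"dx":0,"dy":0,"dz":0,"rx":0,"ry":0,"rz":0,"hand":0.018},{"dx":0,"dy":0,"dz":0,"rx":0,"ry":0,"rz":0,"hand":0.022},{"dx":0,"dy":0,"dz":0,"rx":0,"ry":0,"rz":0,"hand":0.03},{"dx":0,"dy":0,"dz":0,"rx":0,"ry":0,"rz":0,"hand":0.032},{"dx":0,"dy":0,"dz":0,"rx":0,"ry":0,"rz":0,"hand":0.032}]' 30
python3 -m pendant '[{"dx":0,"dy":0,"dz":-0.008,"rx":0,"ry":0,"rz":0,"hand":0.032},{"dx":0,"dy":0,"dz":-0.02,"rx":0,"ry":0,"rz":0,"hand":0.032},{"dx":0,"dy":0,"dz":-0.035,"rx":0,"ry":0,"rz":0,"hand":0.04},{"dx":0,"dy":0,"dz":-0.035,"rx":0,"ry":0,"rz":0,"hand":0.06},{"dx":0,"dy":0,"dz":-0.035,"rx":0,"ry":0,"rz":0,"hand":0.06},{"dx":0,"dy":0,"dz":-0.035,"rx":0,"ry":0,"rz":0,"hand":0.06},{"dx":0,"dy":0,"dz":-0.02,"rx":0,"ry":0,"rz":0,"hand":0.06},{"dx":0,"dy":0,"dz":0,"rx":0,"ry":0,"rz":0,"hand":0.06},{"dx":0,"dy":0,"dz":0,"rx":0,"ry":0,"rz":0,"hand":0.06}]'
python3 - <<'E'
from h import *
import pickle
plan(.66,.0,.17,107)
d=cam("wrist"); save(d,"pics/w5.png"); pickle.dump(d,open("w5.pkl","wb"))
d=cam("top"); pickle.dump(d,open("top1.pkl","wb"))
E
```

```text
clock: 8.85
position: [0.5317, 0.0808, 0.0114]
ee_rot: [0.0, 0.025, 1.0, -0.0]
contact_force: [0.3, 0.8, 0.1]
width: 0.032
gripper_force: 0.0
clock: 9.6
position: [0.5322, 0.0809, 0.2012]
ee_rot: [0.002, 0.025, 1.0, 0.0]
contact_force: [0.6, 0.9, -1.2]
width: 0.0598
gripper_force: 0.0
plan dx dy dz mm [-131.5  -74.4   31.7] rz deg 70.15 | now [0.5322 0.0809 0.2012] phi 177.15 t 9.6
```

View pics/w5.png

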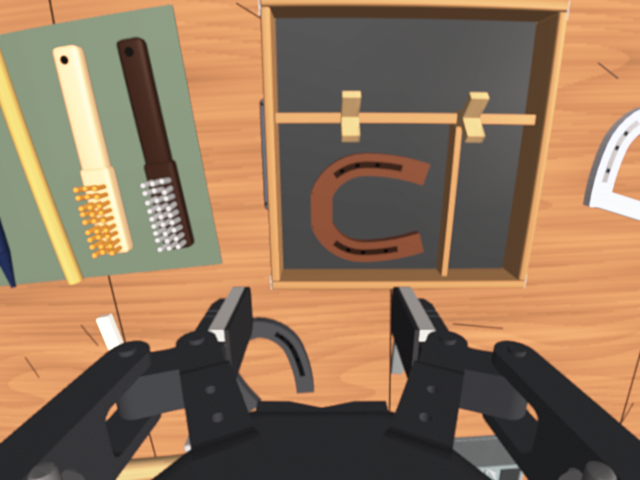

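The brown shoe lies flat in the square bay, toe at (320,208) on the left and clear of the divider and cradles. Next is the grey shoe.

```bash

python3 -m pendant '[{"dx":-0.0324,"dy":-0.0146,"dz":0.006,"rx":0,"ry":0,"rz":0,"hand":0.06},{"dx":-0.0324,"dy":-0.0146,"dz":0.006,"rx":0,"ry":0,"rz":0,"hand":0.06},{"dx":-0.0324,"dy":-0.0146,"dz":0.006,"rx":0,"ry":0,"rz":0,"hand":0.06},{"dx":-0.0324,"dy":-0.0146,"dz":0.006,"rx":0,"ry":0,"rz":0,"hand":0.06},{"dx":-0.0324,"dy":-0.0146,"dz":0.006,"rx":0,"ry":0,"rz":0,"hand":0.06}]'
python3 -m pendant '[{"dx":0,"dy":0,"dz":0,"rx":0,"ry":0,"rz":7.1,"hand":0.06},{"dx":0,"dy":0,"dz":0,"rx":0,"ry":0,"rz":7.1,"hand":0.06},{"dx":0,"dy":0,"dz":0,"rx":0,"ry":0,"rz":7.1,"hand":0.06},{"dx":0,"dy":0,"dz":0,"rx":0,"ry":0,"rz":7.1,"hand":0.06},{"dx":0,"dy":0,"dz":0,"rx":0,"ry":0,"rz":7.1,"hand":0.06},{"dx":0,"dy":0,"dz":0,"rx":0,"ry":0,"rz":7.1,"hand":0.06},{"dx":0,"dy":0,"dz":0,"rx":0,"ry":0,"rz":7.1,"hand":0.06},{"dx":0,"dy":0,"dz":0,"rx":0,"ry":0,"rz":7.1,"hand":0.06},{"dx":0,"dy":0,"dz":0,"rx":0,"ry":0,"rz":7.1,"hand":0.06},{"dx":0,"dy":0,"dz":0,"rx":0,"ry":0,"rz":7.1,"hand":0.06},{"dx":0,"dy":0,"dz":0,"rx":0,"ry":0,"rz":0,"hand":0.06},{"dx":0,"dy":0,"dz":0,"rx":0,"ry":0,"rz":0,"hand":0.06}]'
cat >> h.py <<'E'
def shoefit(d,box,fn,z,h0,g0):
    a=mask(d,box,fn); m=np.zeros((480,640),np.uint8); m[a[:,1].astype(int),a[:,0].astype(int)]=1
    k=max(cv2.findContours(m,0,cv2.CHAIN_APPROX_NONE)[0],key=len).reshape(-1,2).astype(float)
    P=onz(d,k,z)[:,:2]*1000; ang=np.radians(h0); g=np.array(g0,float)
    for _ in range(4):
        ax=np.array([np.cos(ang),np.sin(ang)]); b=np.array([-ax[1],ax[0]]); q=P@ax; r=(P-g)@b
        s=(q<q.min()+4)&(abs(r)<13); c=np.polyfit(r[s],q[s],1); ang-=np.arctan(c[0])
        mid=(r.min()+r.max())/2; g=g+b*mid; g=g+ax*(np.median(q[s])+10-g@ax)
    print("heading",np.degrees(ang).round(1),"grasp",g.round(1),"ext",np.ptp(q).round(1),np.ptp(r).round(1),"px",k.min(0),k.max(0))
    return g,k
E
python3 - <<'E'
from h import *
import pickle
plan(.664,-.007,.11,106)
d=cam("wrist"); pickle.dump(d,open("w6.pkl","wb"))
u=proj(d,[[.705,.005,.01],[.664,-.007,.01]]).round().astype(int); print(u)
cx,cy=u[0]; 
shoefit(d,(max(cx-100,0),max(cy-85,0),cx+110,min(cy+85,300)),lambda h,s,v,f:(s<90),.01,16,(664,-7))
E
```

```text
clock: 10.12
position: [0.6899, -0.0008, 0.1666]
ee_rot: [-0.002, 0.025, 1.0, 0.0]
contact_force: [0.5, -0.5, 0.8]
width: 0.0599
gripper_force: 0.0
clock: 11.12
position: [0.6889, -0.0001, 0.1675]
ee_rot: [-0.002, 0.6, 0.8, -0.001]
contact_force: [-0.4, -0.3, 0.4]
width: 0.0601
gripper_force: 0.0
plan dx dy dz mm [  0.3 -25.6  57.5] rz deg 0.33 | now [ 6.889e-01 -1.000e-04  1.675e-01] phi 106.33 t 11.12
[[341 216]
 [291 216]]
heading 19.0 grasp [667.6 -10.3] ext 107.2 103.2 px [282. 159.] [406. 273.]
```

```bash

python3 -m pendant '[{"dx":-0.0035,"dy":-0.0078,"dz":0.019,"rx":0,"ry":0,"rz":0,"hand":0.06},{"dx":0,"dy":-0.0078,"dz":0.019,"rx":0,"ry":0,"rz":0,"hand":0.06},{"dx":0,"dy":-0.0078,"dz":0.019,"rx":0,"ry":0,"rz":0,"hand":0.06},{"dx":0,"dy":0,"dz":0,"rx":0,"ry":0,"rz":-2.7,"hand":0.06},{"dx":0,"dy":0,"dz":0,"rx":0,"ry":0,"rz":0,"hand":0.06},{"dx":0,"dy":0,"dz":0,"rx":0,"ry":0,"rz":0,"hand":0.06}]'
python3 - <<'E'
from h import *
import pickle
plan(.6675,-.0103,.0037,109)
w=pickle.load(open("w6.pkl","rb"))
d=cam("wrist"); pickle.dump(d,open("w7.pkl","wb")); save(d,"pics/w7.png")
cx,cy=proj(d,[[.708,.004,.01]]).round().astype(int)[0]; print(cx,cy)
fn=lambda h,s,v,f:(s<90)
g,k=shoefit(d,(cx-110,cy-90,cx+125,cy+50),fn,.01,19,(667.5,-10))
g2,k2=shoefit(w,(241,131,451,300),fn,.01,19,(667.5,-10))
# toe corner height: topmost (min row) point of outline seen from both views
a=k[k[:,1]==k[:,1].min()].mean(0); b=k2[k2[:,1]==k2[:,1].min()].mean(0); print("top pt",tri(d,a,w,b))
a=k[(k[:,0]==k[:,0].min())].mean(0); b=k2[k2[:,0]==k2[:,0].min()].mean(0); print("toe edge",tri(d,a,w,b))
E
```

```text
clock: 11.67
position: [0.6684, -0.01, 0.1122]
ee_rot: [-0.0, 0.582, 0.813, -0.0]
contact_force: [0.7, -1.3, 0.4]
width: 0.0598
gripper_force: 0.0
plan dx dy dz mm [ 1.000e-01 -9.000e-01  1.085e+02] rz deg -0.13 | now [ 0.6684 -0.01    0.1122] phi 108.87 t 11.67
378 233
heading 17.8 grasp [665.5  -4.1] ext 107.5 90.1 px [305. 161.] [458. 282.]
heading 19.0 grasp [667.6 -10.3] ext 107.2 103.1 px [282. 159.] [406. 273.]
top pt (array([ 0.70412596,  0.04924802, -0.07652118]), np.float64(0.0006019280773965916))
toe edge (array([0.65497188, 0.00225759, 0.03533377]), np.float64(0.003577281543217615))
```

The outline is 107 x 103 mm, heading 18–19°, and it lies on the bench (top and scene views gave -1 mm). Grasping.

```bash

python3 -m pendant '[{"dx":0,"dy":0,"dz":0.018,"rx":0,"ry":0,"rz":0,"hand":0.06},{"dx":0,"dy":-0.001,"dz":0.018,"rx":0,"ry":0,"rz":0,"hand":0.06},{"dx":0,"dy":0,"dz":0.018,"rx":0,"ry":0,"rz":0,"hand":0.06},{"dx":0,"dy":0,"dz":0.018,"rx":0,"ry":0,"rz":0,"hand":0.06},{"dx":0,"dy":0,"dz":0.012,"rx":0,"ry":0,"rz":0,"hand":0.06},{"dx":0,"dy":0,"dz":0.012,"rx":0,"ry":0,"rz":0,"hand":0.05},{"dx":0,"dy":0,"dz":0.008,"rx":0,"ry":0,"rz":0,"hand":0.04},{"dx":0,"dy":0,"dz":0.004,"rx":0,"ry":0,"rz":0,"hand":0.03}]'
python3 -m pendant '[{"dx":0,"dy":0,"dz":0,"rx":0,"ry":0,"rz":0,"hand":0.015},{"dx":0,"dy":0,"dz":0,"rx":0,"ry":0,"rz":0,"hand":0.01},{"dx":0,"dy":0,"dz":0,"rx":0,"ry":0,"rz":0,"hand":0.01},{"dx":0,"dy":0,"dz":0,"rx":0,"ry":0,"rz":0,"hand":0.01},{"dx":0,"dy":0,"dz":0,"rx":0,"ry":0,"rz":0,"hand":0.01},{"dx":0,"dy":0,"dz":0,"rx":0,"ry":0,"rz":0,"hand":0.01}]' 90
python3 -c "
from h import *; plan(.66,-.01,.15)"
python3 -m pendant '[{"dx":0,"dy":0,"dz":-0.01,"rx":0,"ry":0,"rz":0,"hand":0.01},{"dx":0,"dy":0,"dz":-0.02,"rx":0,"ry":0,"rz":0,"hand":0.01},{"dx":0,"dy":0,"dz":-0.03,"rx":0,"ry":0,"rz":0,"hand":0.01},{"dx":0,"dy":0,"dz":-0.03,"rx":0,"ry":0,"rz":0,"hand":0.01},{"dx":0,"dy":0,"dz":-0.03,"rx":0,"ry":0,"rz":0,"hand":0.01},{"dx":0,"dy":0,"dz":-0.03,"rx":0,"ry":0,"rz":0,"hand":0.01},{"dx":0,"dy":0,"dz":0,"rx":0,"ry":0,"rz":0,"hand":0.01}]'
python3 -c "
from h import *; plan(.5317,.0808,.15,177.1)"
```

```text
clock: 12.38
position: [0.6672, -0.0103, 0.0036]
ee_rot: [-0.0, 0.582, 0.813, -0.0]
contact_force: [0.7, 0.3, 0.1]
width: 0.0307
gripper_force: 0.0
clock: 12.88
position: [0.6674, -0.0104, 0.0048]
ee_rot: [0.0, 0.582, 0.813, 0.0]
contact_force: [-0.0, -0.7, -3.4]
width: 0.0165
gripper_force: 87.8
plan dx dy dz mm [   2.7   -6.9 -145.2] rz deg None | now [ 0.6674 -0.0104  0.0048] phi 108.85 t 12.88
clock: 13.47
position: [0.6715, -0.0107, 0.1629]
ee_rot: [0.006, 0.582, 0.813, 0.003]
contact_force: [1.8, 0.0, -1.0]
width: 0.0165
gripper_force: 88.1
plan dx dy dz mm [ 131.9 -102.9   10.7] rz deg -68.25 | now [ 0.6715 -0.0107  0.1629] phi 108.85 t 13.47
```

```bash

python3 -m pendant '[{"dx":0.03,"dy":-0.02,"dz":0,"rx":0,"ry":0,"rz":0,"hand":0.01},{"dx":0.03,"dy":-0.02,"dz":0,"rx":0,"ry":0,"rz":0,"hand":0.01},{"dx":0.03,"dy":-0.02,"dz":0,"rx":0,"ry":0,"rz":0,"hand":0.01},{"dx":0.03,"dy":-0.02,"dz":0,"rx":0,"ry":0,"rz":0,"hand":0.01},{"dx":0.012,"dy":-0.023,"dz":0,"rx":0,"ry":0,"rz":0,"hand":0.01}]'
python3 -m pendant '[{"dx":0,"dy":0,"dz":0,"rx":0,"ry":0,"rz":-6.8,"hand":0.01},{"dx":0,"dy":0,"dz":0,"rx":0,"ry":0,"rz":-6.8,"hand":0.01},{"dx":0,"dy":0,"dz":0,"rx":0,"ry":0,"rz":-6.8,"hand":0.01},{"dx":0,"dy":0,"dz":0,"rx":0,"ry":0,"rz":-6.8,"hand":0.01},{"dx":0,"dy":0,"dz":0,"rx":0,"ry":0,"rz":-6.8,"hand":0.01},{"dx":0,"dy":0,"dz":0,"rx":0,"ry":0,"rz":-6.8,"hand":0.01},{"dx":0,"dy":0,"dz":0,"rx":0,"ry":0,"rz":-6.8,"hand":0.01},{"dx":0,"dy":0,"dz":0,"rx":0,"ry":0,"rz":-6.8,"hand":0.01},{"dx":0,"dy":0,"dz":0,"rx":0,"ry":0,"rz":-6.8,"hand":0.01},{"dx":0,"dy":0,"dz":0,"rx":0,"ry":0,"rz":-6.8,"hand":0.01},{"dx":0,"dy":0,"dz":0,"rx":0,"ry":0,"rz":0,"hand":0.01},{"dx":0,"dy":0,"dz":0,"rx":0,"ry":0,"rz":0,"hand":0.01}]'
python3 - <<'E'
from h import *
import pickle
w=pickle.load(open("w5.pkl","rb"))
plan(.5317,.0808,.06,177.1)
# brown shoe as placed (top face z .018)
shoefit(w,(300,145,440,270),lambda h,s,v,f:(f[...,0]>f[...,2]+25),.018,87,(531,81))
d=cam("wrist"); pickle.dump(d,open("w8.pkl","wb")); save(d,"pics/w8.png")
E
```

```text
clock: 13.88
position: [0.5245, 0.0842, 0.1541]
ee_rot: [-0.001, 0.581, 0.814, 0.0]
contact_force: [-0.1, 0.4, -2.0]
width: 0.0166
gripper_force: 88.2
clock: 14.88
position: [0.5269, 0.0813, 0.1543]
ee_rot: [-0.0, 0.029, 1.0, -0.0]
contact_force: [0.2, -0.0, -1.9]
width: 0.0166
gripper_force: 88.3
plan dx dy dz mm [-4.8 -0.2 94.3] rz deg -0.42 | now [0.5269 0.0813 0.1543] phi 176.68 t 14.88
heading 88.8 grasp [534.1  80.1] ext 109.5 105.1 px [310. 153.] [428. 262.]
```

View pics/w8.png

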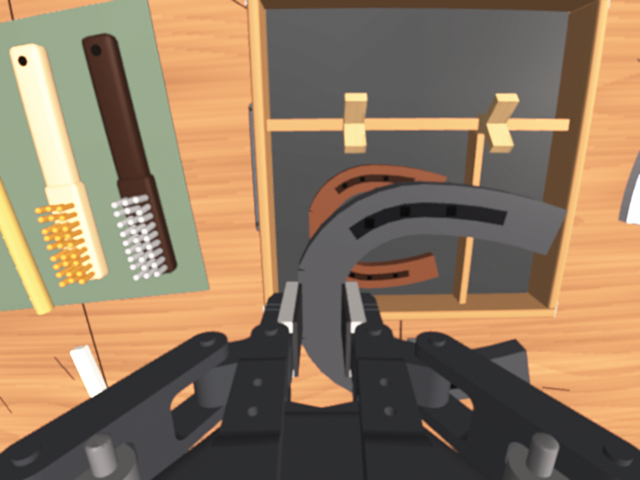

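The held grey shoe sits in the fingers just as the brown one did (nail holes within about 3 px), so the same TCP aligns the stack. Descending.

```bash

python3 -m pendant '[{"dx":-0.0056,"dy":0,"dz":0,"rx":0,"ry":0,"rz":-0.4,"hand":0.01},{"dx":0,"dy":0,"dz":0.02,"rx":0,"ry":0,"rz":0,"hand":0.01},{"dx":0,"dy":0,"dz":0.025,"rx":0,"ry":0,"rz":0,"hand":0.01},{"dx":0,"dy":0,"dz":0.025,"rx":0,"ry":0,"rz":0,"hand":0.01},{"dx":0,"dy":0,"dz":0.02,"rx":0,"ry":0,"rz":0,"hand":0.01},{"dx":0,"dy":0,"dz":0.015,"rx":0,"ry":0,"rz":0,"hand":0.01},{"dx":0,"dy":0,"dz":0.01,"rx":0,"ry":0,"rz":0,"hand":0.01},{"dx":0,"dy":0,"dz":0.008,"rx":0,"ry":0,"rz":0,"hand":0.01},{"dx":0,"dy":0,"dz":0.003,"rx":0,"ry":0,"rz":0,"hand":0.01},{"dx":0,"dy":0,"dz":0.001,"rx":0,"ry":0,"rz":0,"hand":0.01},{"dx":0,"dy":0,"dz":0,"rx":0,"ry":0,"rz":0,"hand":0.01}]'
python3 -c "
from h import *; plan(.5325,.0808,.0228,177.1)"
```

```text
clock: 15.85
position: [0.5334, 0.081, 0.0279]
ee_rot: [0.001, 0.024, 1.0, -0.0]
contact_force: [-0.6, 0.0, -2.9]
width: 0.0167
gripper_force: 88.3
plan dx dy dz mm [ 0.9 -0.3  5.1] rz deg 0.14 | now [0.5334 0.081  0.0279] phi 177.24 t 15.85
```

```bash

python3 -m pendant '[{"dx":0.0005,"dy":0,"dz":0.0015,"rx":0,"ry":0,"rz":0,"hand":0.01},{"dx":0,"dy":0,"dz":0.0012,"rx":0,"ry":0,"rz":0,"hand":0.01},{"dx":0,"dy":0,"dz":0.001,"rx":0,"ry":0,"rz":0,"hand":0.01},{"dx":0,"dy":0,"dz":0,"rx":0,"ry":0,"rz":0,"hand":0.01}]'
python3 -m pendant '[{"dx":0,"dy":0,"dz":0.0007,"rx":0,"ry":0,"rz":0,"hand":0.01},{"dx":0,"dy":0,"dz":0,"rx":0,"ry":0,"rz":0,"hand":0.01}]'
python3 -m pendant '[{"dx":0,"dy":0,"dz":0.0005,"rx":0,"ry":0,"rz":0,"hand":0.01},{"dx":0,"dy":0,"dz":0,"rx":0,"ry":0,"rz":0,"hand":0.01}]'
```

```text
clock: 16.18
position: [0.5324, 0.081, 0.024]
ee_rot: [0.0, 0.024, 1.0, -0.0]
contact_force: [-0.7, 0.5, -2.1]
width: 0.0164
gripper_force: 88.3
clock: 16.35
position: [0.5324, 0.081, 0.0231]
ee_rot: [0.0, 0.024, 1.0, -0.0]
contact_force: [-0.5, -0.4, -3.8]
width: 0.0162
gripper_force: 88.3
clock: 16.52
position: [0.5323, 0.081, 0.0225]
ee_rot: [0.0, 0.024, 1.0, -0.0]
contact_force: [0.5, 0.6, -1.9]
width: 0.0166
gripper_force: 88.3
```

```bash

python3 -m pendant '[{"dx":0,"dy":0,"dz":0.0006,"rx":0,"ry":0,"rz":0,"hand":0.01},{"dx":0,"dy":0,"dz":0,"rx":0,"ry":0,"rz":0,"hand":0.01}]'
python3 -m pendant '[{"dx":0,"dy":0,"dz":0,"rx":0,"ry":0,"rz":0,"hand":0.016},{"dx":0,"dy":0,"dz":0,"rx":0,"ry":0,"rz":0,"hand":0.018},{"dx":0,"dy":0,"dz":0,"rx":0,"ry":0,"rz":0,"hand":0.022},{"dx":0,"dy":0,"dz":0,"rx":0,"ry":0,"rz":0,"hand":0.03},{"dx":0,"dy":0,"dz":0,"rx":0,"ry":0,"rz":0,"hand":0.032},{"dx":0,"dy":0,"dz":0,"rx":0,"ry":0,"rz":0,"hand":0.032}]' 30
python3 -m pendant '[{"dx":0,"dy":0,"dz":-0.008,"rx":0,"ry":0,"rz":0,"hand":0.032},{"dx":0,"dy":0,"dz":-0.02,"rx":0,"ry":0,"rz":0,"hand":0.032},{"dx":0,"dy":0,"dz":-0.035,"rx":0,"ry":0,"rz":0,"hand":0.04},{"dx":0,"dy":0,"dz":-0.035,"rx":0,"ry":0,"rz":0,"hand":0.05},{"dx":0,"dy":0,"dz":-0.035,"rx":0,"ry":0,"rz":0,"hand":0.05},{"dx":0,"dy":0,"dz":-0.035,"rx":0,"ry":0,"rz":0,"hand":0.05},{"dx":0,"dy":0,"dz":-0.02,"rx":0,"ry":0,"rz":0,"hand":0.05},{"dx":0,"dy":0,"dz":0,"rx":0,"ry":0,"rz":0,"hand":0.05}]'
python3 - <<'E'
from h import *
import pickle
plan(.475,-.255,.17,180)
d=cam("wrist"); pickle.dump(d,open("w9.pkl","wb")); save(d,"pics/w9.png",(220,60,540,300),2)
E
```

```text
clock: 16.68
position: [0.5324, 0.081, 0.0221]
ee_rot: [0.0, 0.024, 1.0, -0.0]
contact_force: [-1.3, 0.1, 0.6]
width: 0.0165
gripper_force: 88.4
clock: 17.18
position: [0.5325, 0.0811, 0.0221]
ee_rot: [0.0, 0.024, 1.0, -0.0]
contact_force: [-0.5, -0.1, 0.1]
width: 0.0323
gripper_force: 0.0
clock: 17.85
position: [0.5354, 0.0812, 0.2162]
ee_rot: [0.006, 0.024, 1.0, 0.0]
contact_force: [0.3, 0.4, 0.5]
width: 0.0501
gripper_force: 0.0
plan dx dy dz mm [  44.8 -338.7   45.4] rz deg -2.75 | now [0.5354 0.0812 0.2162] phi 177.25 t 17.85
```

View pics/w9.png

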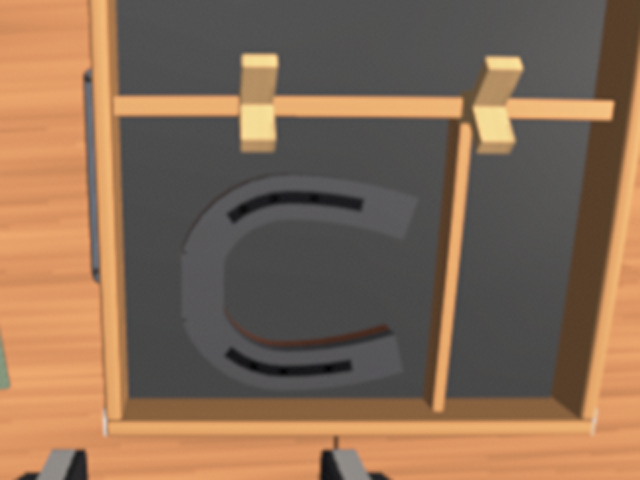

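The grey shoe lies squarely on the brown one, with only a thin brown sliver showing. Now the pritchel.

```bash

python3 -m pendant '[{"dx":0.0045,"dy":-0.02,"dz":0,"rx":0,"ry":0,"rz":0,"hand":0.045},{"dx":0.0045,"dy":-0.035,"dz":0,"rx":0,"ry":0,"rz":0,"hand":0.045},{"dx":0.0045,"dy":-0.035,"dz":0,"rx":0,"ry":0,"rz":0,"hand":0.045},{"dx":0.0045,"dy":-0.035,"dz":0.005,"rx":0,"ry":0,"rz":0,"hand":0.045},{"dx":0.0045,"dy":-0.035,"dz":0.005,"rx":0,"ry":0,"rz":0,"hand":0.045},{"dx":0.0045,"dy":-0.035,"dz":0.005,"rx":0,"ry":0,"rz":0,"hand":0.045},{"dx":0.0045,"dy":-0.035,"dz":0.005,"rx":0,"ry":0,"rz":0,"hand":0.045},{"dx":0.0045,"dy":-0.035,"dz":0.005,"rx":0,"ry":0,"rz":0,"hand":0.045},{"dx":0.0045,"dy":-0.035,"dz":0.005,"rx":0,"ry":0,"rz":0,"hand":0.045},{"dx":0.0045,"dy":-0.035,"dz":0.005,"rx":0,"ry":0,"rz":0,"hand":0.045},{"dx":0,"dy":0,"dz":0,"rx":0,"ry":0,"rz":-2.7,"hand":0.045},{"dx":0,"dy":0,"dz":0,"rx":0,"ry":0,"rz":0,"hand":0.045}]'
python3 - <<'E'
from h import *
import pickle
plan(.475,-.255,.17,180)
d=cam("wrist"); pickle.dump(d,open("w10.pkl","wb")); save(d,"pics/w10.png")
def rod(d,box,z):
    a=mask(d,box,lambda h,s,v,f:(f[...,2]>f[...,0]+12)&(f[...,2]>f[...,1]+8)); P=onz(d,a,z)[:,:2]*1000
    r=cv2.minAreaRect(P.astype(np.float32)); print(np.round(r[0],1),np.round(r[1],1),round(r[2],2),a.min(0),a.max(0)); return a
u=proj(d,[[.483,-.253,.0115]]).astype(int)[0]; print(u)
a=rod(d,(u[0]-60,0,u[0]+60,480),.0115)
E
```

```text
clock: 18.9
position: [0.4697, -0.2526, 0.173]
ee_rot: [-0.002, 0.002, 1.0, 0.001]
contact_force: [-0.8, -0.2, -0.2]
width: 0.0452
gripper_force: 0.0
plan dx dy dz mm [-5.3 -2.4  3. ] rz deg -0.21 | now [ 0.4697 -0.2526  0.173 ] phi 179.79 t 18.9
[320 229]
[ 479.4 -253.1] [216.4  13.1] 0.87 [311.  97.] [328. 333.]
```

View pics/w10.png

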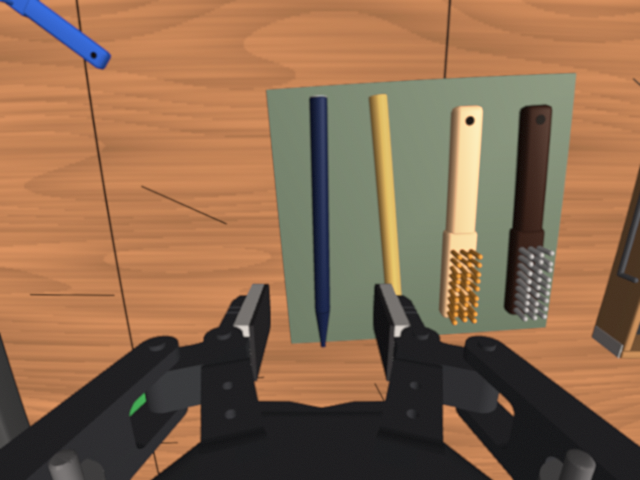

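The pritchel's butt is at (319,96) and its tip at (323,346); the drift is 65 px to its right.

```bash
python3 - <<'E'
from h import *
import pickle
d=pickle.load(open("w10.pkl","rb")); w=pickle.load(open("w2.pkl","rb"))
p=onz(d,[[319,97],[323,346]],.0115)[:,:2]*1000; v=p[1]-p[0]
print(p.round(1),"len",np.linalg.norm(v).round(1),"hd",np.degrees(np.arctan2(v[1],v[0])).round(2),"mid",p.mean(0).round(1))
print(tri(d,[319,97],w,[170,63]),tri(d,[323,346],w,[460,12]))
s=pickle.load(open("scene0.pkl","rb"))
print(onz(s,[[246,222],[311,187]],.0115))
plan(p[0][0]/1000*.5+p[1][0]/2000,p[:,1].mean()/1000,.006,180+np.degrees(np.arctan2(v[1],v[0])))
E
```

```text
[[ 371.3 -254. ]
 [ 602.3 -251.3]] len 231.0 hd 0.66 mid [ 486.8 -252.7]
(array([ 0.37084559, -0.25466157,  0.01314212]), np.float64(0.0017226936411160827)) (array([ 0.59600636, -0.25174002,  0.0202176 ]), np.float64(0.0010436337001047324))
[[ 0.58722705 -0.25877044  0.0115    ]
 [ 0.3641052  -0.25353438  0.0115    ]]
plan dx dy dz mm [-17.2  -1.7 167.4] rz deg -0.87 | now [ 0.47   -0.2514  0.1734] phi 179.79 t 18.95
```

```bash

python3 -m pendant '[{"dx":-0.0085,"dy":-0.0007,"dz":0.02,"rx":0,"ry":0,"rz":-0.9,"hand":0.045},{"dx":-0.0085,"dy":0,"dz":0.025,"rx":0,"ry":0,"rz":0,"hand":0.045},{"dx":0,"dy":0,"dz":0.03,"rx":0,"ry":0,"rz":0,"hand":0.045},{"dx":0,"dy":0,"dz":0.03,"rx":0,"ry":0,"rz":0,"hand":0.045},{"dx":0,"dy":0,"dz":0.025,"rx":0,"ry":0,"rz":0,"hand":0.045},{"dx":0,"dy":0,"dz":0.015,"rx":0,"ry":0,"rz":0,"hand":0.045},{"dx":0,"dy":0,"dz":0.01,"rx":0,"ry":0,"rz":0,"hand":0.045},{"dx":0,"dy":0,"dz":0.006,"rx":0,"ry":0,"rz":0,"hand":0.045},{"dx":0,"dy":0,"dz":0.002,"rx":0,"ry":0,"rz":0,"hand":0.04},{"dx":0,"dy":0,"dz":0,"rx":0,"ry":0,"rz":0,"hand":0.035}]'
python3 -c "
from h import *; plan(.4868,-.2527,.006,180.66)"
```

```text
clock: 19.78
position: [0.4886, -0.2517, 0.0122]
ee_rot: [0.0, -0.008, 1.0, -0.0]
contact_force: [0.0, -0.1, 0.4]
width: 0.0352
gripper_force: 0.0
plan dx dy dz mm [ 1.8 -1.   6.2] rz deg 0.22 | now [ 0.4886 -0.2517  0.0122] phi -179.12 t 19.78
```

```bash

python3 -m pendant '[{"dx":0.0015,"dy":-0.0008,"dz":0.004,"rx":0,"ry":0,"rz":0.2,"hand":0.03},{"dx":0,"dy":0,"dz":0.0025,"rx":0,"ry":0,"rz":0,"hand":0.025},{"dx":0,"dy":0,"dz":0,"rx":0,"ry":0,"rz":0,"hand":0.02},{"dx":0,"dy":0,"dz":0,"rx":0,"ry":0,"rz":0,"hand":0.015},{"dx":0,"dy":0,"dz":0,"rx":0,"ry":0,"rz":0,"hand":0.01},{"dx":0,"dy":0,"dz":0,"rx":0,"ry":0,"rz":0,"hand":0.005},{"dx":0,"dy":0,"dz":0,"rx":0,"ry":0,"rz":0,"hand":0.005},{"dx":0,"dy":0,"dz":0,"rx":0,"ry":0,"rz":0,"hand":0.005},{"dx":0,"dy":0,"dz":0,"rx":0,"ry":0,"rz":0,"hand":0.005}]' 80
python3 -c "
from h import *; plan(.4868,-.2527,.006,180.66)"
```

```text
clock: 20.53
position: [0.487, -0.2531, 0.0062]
ee_rot: [0.0, -0.006, 1.0, -0.0]
contact_force: [-1.3, -0.2, 6.0]
width: 0.0115
gripper_force: 78.3
plan dx dy dz mm [0.1 0.4 0.2] rz deg -0.0 | now [ 0.487  -0.2531  0.0062] phi -179.34 t 20.53
```

```bash

python3 -m pendant '[{"dx":0,"dy":0,"dz":-0.005,"rx":0,"ry":0,"rz":0,"hand":0.005},{"dx":0,"dy":0,"dz":-0.015,"rx":0,"ry":0,"rz":0,"hand":0.005},{"dx":0,"dy":0,"dz":-0.025,"rx":0,"ry":0,"rz":0,"hand":0.005},{"dx":0,"dy":0,"dz":-0.03,"rx":0,"ry":0,"rz":0,"hand":0.005},{"dx":0,"dy":0,"dz":-0.03,"rx":0,"ry":0,"rz":0,"hand":0.005},{"dx":0,"dy":0,"dz":-0.03,"rx":0,"ry":0,"rz":0,"hand":0.005},{"dx":0,"dy":0,"dz":-0.02,"rx":0,"ry":0,"rz":0,"hand":0.005},{"dx":0,"dy":0,"dz":0,"rx":0,"ry":0,"rz":0,"hand":0.005}]'
python3 - <<'E'
from h import *
import pickle
plan(.40,.13,.16,87.2)
d=cam("wrist"); pickle.dump(d,open("w11.pkl","wb")); save(d,"pics/w11.png")
E
```

```text
clock: 21.2
position: [0.4892, -0.2543, 0.1647]
ee_rot: [0.004, -0.006, 1.0, -0.002]
contact_force: [1.0, -0.4, -3.3]
width: 0.0113
gripper_force: 78.4
plan dx dy dz mm [ 84.8 385.3   2.1] rz deg 93.45 | now [ 0.4892 -0.2543  0.1647] phi -179.35 t 21.2
```

View pics/w11.png

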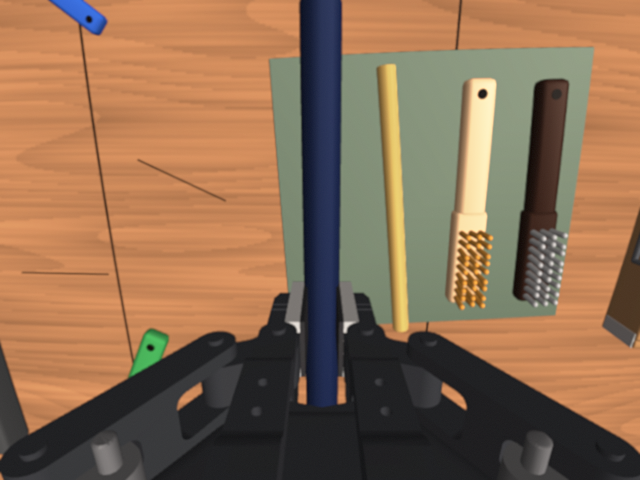

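The pritchel is held square, at mid-length, clear of the mat. I'll compute the cradle seats from the earlier views.

```bash
python3 - <<'E'
from h import *
import pickle
for n,tops,val in(("w4",[[324,132],[324,178],[449,132],[443,178]],None),("w5",[[351,91],[350,141],[479,93],[474,141]],[[350,116],[473,117]]),("w9",[[350,87.5],[349.5,135.5],[472,89],[467.5,135.5]],[[349.5,111.5],[466.5,113]])):
    d=pickle.load(open(n+".pkl","rb")); p=onz(d,tops,.054)[:,:2]*1000
    a=(p[0]+p[1])/2; b=(p[2]+p[3])/2; v=b-a
    print(n,a.round(1),b.round(1),"mid",((a+b)/2).round(1),"sep",np.linalg.norm(v).round(1),"hd",(np.degrees(np.arctan2(v[1],v[0]))-90).round(2),"armlen",np.linalg.norm(p[0]-p[1]).round(1),np.linalg.norm(p[2]-p[3]).round(1))
    if val: q=onz(d,val,.041)[:,:2]*1000; print("   valley",q.round(1))
    # caddy inner wall lines etc
t=pickle.load(open("top0.pkl","rb"))
q=onz(t,[[230.4,237],[268.6,239.2]],.05)[:,:2]*1000; print("top",q.round(1),q.mean(0))
for z in(.04,.054): pass
w5=pickle.load(open("w5.pkl","rb")); w4=pickle.load(open("w4.pkl","rb"))
print(tri(w4,[324,155],t,[230.4,237]),tri(w4,[324,155],t,[268.6,239.2]))
E
```

```text
w4 [451.8 107.8] [456.7 206.6] mid [454.3 157.2] sep 98.9 hd -2.8 armlen 36.4 36.7
w5 [451.7 107.5] [456.6 206.8] mid [454.1 157.1] sep 99.4 hd -2.79 armlen 37.4 36.3
   valley [[451.  108.1]
 [456.  209.3]]
w9 [452.2 108.3] [456.7 207.2] mid [454.5 157.7] sep 99.0 hd -2.6 armlen 37.5 36.7
   valley [[451.5 109.1]
 [456.7 209.6]]
top [[453.6 207.6]
 [449.2 107.2]] [451.41023685 157.36682792]
(array([0.41852859, 0.10628325, 0.59774609]), np.float64(0.005175834710441104)) (array([0.45074342, 0.10771444, 0.04605809]), np.float64(0.002659001245947071))
```

```bash

python3 -m pendant '[{"dx":0.0025,"dy":0.02,"dz":0,"rx":0,"ry":0,"rz":0,"hand":0.005},{"dx":0.0025,"dy":0.036,"dz":0,"rx":0,"ry":0,"rz":0,"hand":0.005},{"dx":0.0025,"dy":0.036,"dz":0,"rx":0,"ry":0,"rz":0,"hand":0.005},{"dx":0.0025,"dy":0.036,"dz":0,"rx":0,"ry":0,"rz":0,"hand":0.005},{"dx":0.0025,"dy":0.036,"dz":0,"rx":0,"ry":0,"rz":0,"hand":0.005},{"dx":0.0025,"dy":0.036,"dz":0,"rx":0,"ry":0,"rz":0,"hand":0.005},{"dx":0.0025,"dy":0.036,"dz":0,"rx":0,"ry":0,"rz":0,"hand":0.005},{"dx":0.0025,"dy":0.036,"dz":0,"rx":0,"ry":0,"rz":0,"hand":0.005},{"dx":0.0025,"dy":0.036,"dz":0,"rx":0,"ry":0,"rz":0,"hand":0.005},{"dx":0.0025,"dy":0.036,"dz":0,"rx":0,"ry":0,"rz":0,"hand":0.005},{"dx":0.0025,"dy":0.036,"dz":0,"rx":0,"ry":0,"rz":0,"hand":0.005},{"dx":0.0025,"dy":0.03,"dz":0,"rx":0,"ry":0,"rz":0,"hand":0.005}]'
python3 -m pendant '[{"dx":0,"dy":0,"dz":0,"rx":0,"ry":0,"rz":6.67,"hand":0.005},{"dx":0,"dy":0,"dz":0,"rx":0,"ry":0,"rz":6.67,"hand":0.005},{"dx":0,"dy":0,"dz":0,"rx":0,"ry":0,"rz":6.67,"hand":0.005},{"dx":0,"dy":0,"dz":0,"rx":0,"ry":0,"rz":6.67,"hand":0.005},{"dx":0,"dy":0,"dz":0,"rx":0,"ry":0,"rz":6.67,"hand":0.005},{"dx":0,"dy":0,"dz":0,"rx":0,"ry":0,"rz":6.67,"hand":0.005},{"dx":0,"dy":0,"dz":0,"rx":0,"ry":0,"rz":6.67,"hand":0.005},{"dx":0,"dy":0,"dz":0,"rx":0,"ry":0,"rz":6.67,"hand":0.005},{"dx":0,"dy":0,"dz":0,"rx":0,"ry":0,"rz":6.67,"hand":0.005},{"dx":0,"dy":0,"dz":0,"rx":0,"ry":0,"rz":6.67,"hand":0.005},{"dx":0,"dy":0,"dz":0,"rx":0,"ry":0,"rz":6.67,"hand":0.005},{"dx":0,"dy":0,"dz":0,"rx":0,"ry":0,"rz":6.67,"hand":0.005}]'
python3 -m pendant '[{"dx":0,"dy":0,"dz":0,"rx":0,"ry":0,"rz":6.67,"hand":0.005},{"dx":0,"dy":0,"dz":0,"rx":0,"ry":0,"rz":6.67,"hand":0.005},{"dx":0,"dy":0,"dz":0,"rx":0,"ry":0,"rz":0,"hand":0.005},{"dx":0,"dy":0,"dz":0,"rx":0,"ry":0,"rz":0,"hand":0.005}]'
python3 - <<'E'
from h import *
import pickle
plan(.4540,.1573,.0457,87.25)
print(manip.get_state()["ee_rot"],manip.get_state()["moment"])
d=cam("wrist"); pickle.dump(d,open("w12.pkl","wb")); save(d,"pics/w12.png")
# rod edge line in image: where is the rod relative to tool x axis
f=d["frame"].astype(int); m=(f[...,2]>f[...,0]+12)&(f[...,2]>f[...,1]+8)
for r in range(10,270,50): c=np.nonzero(m[r,200:440])[0]+200; print(r,c.min() if len(c) else None,c.max() if len(c) else None)
E
```

```text
clock: 22.25
position: [0.4498, 0.1589, 0.1579]
ee_rot: [-0.002, -0.006, 1.0, -0.0]
contact_force: [0.2, -0.6, -2.9]
width: 0.0119
gripper_force: 78.6
clock: 23.25
position: [0.4502, 0.1564, 0.1577]
ee_rot: [-0.002, 0.641, 0.768, -0.002]
contact_force: [-0.7, 0.0, -3.5]
width: 0.0117
gripper_force: 78.8
clock: 23.58
position: [0.4507, 0.1565, 0.1585]
ee_rot: [-0.001, 0.723, 0.691, -0.002]
contact_force: [-0.6, 0.2, -3.4]
width: 0.0116
gripper_force: 78.8
plan dx dy dz mm [  1.    3.7 112.7] rz deg 0.19 | now [0.4507 0.1565 0.1585] phi 87.44 t 23.58
[-0.00112589  0.72274111  0.6911156  -0.00180016] [-0.06013198  0.00802351 -0.03415563]
10 302 341
60 303 340
110 302 341
160 304 339
210 303 339
260 304 338
```

```bash

python3 -m pendant '[{"dx":0.001,"dy":0.0037,"dz":0.01,"rx":0,"ry":0,"rz":0.2,"hand":0.005},{"dx":0,"dy":0,"dz":0.02,"rx":0,"ry":0,"rz":0,"hand":0.005},{"dx":0,"dy":0,"dz":0.025,"rx":0,"ry":0,"rz":0,"hand":0.005},{"dx":0,"dy":0,"dz":0.02,"rx":0,"ry":0,"rz":0,"hand":0.005},{"dx":0,"dy":0,"dz":0.015,"rx":0,"ry":0,"rz":0,"hand":0.005},{"dx":0,"dy":0,"dz":0.008,"rx":0,"ry":0,"rz":0,"hand":0.005},{"dx":0,"dy":0,"dz":0,"rx":0,"ry":0,"rz":0,"hand":0.005},{"dx":0,"dy":0,"dz":0,"rx":0,"ry":0,"rz":0,"hand":0.005}]'
python3 -c "
from h import *; plan(.4540,.1573,.0457,87.25)"
```

```text
clock: 24.3
position: [0.456, 0.1576, 0.0621]
ee_rot: [-0.0, 0.725, 0.689, -0.0]
contact_force: [0.5, 0.4, -3.1]
width: 0.0116
gripper_force: 78.8
plan dx dy dz mm [-0.4 -2.  16.4] rz deg -0.15 | now [0.456  0.1576 0.0621] phi 87.1 t 24.3
```

```bash

python3 -m pendant '[{"dx":0,"dy":-0.002,"dz":0.006,"rx":0,"ry":0,"rz":0,"hand":0.005},{"dx":0,"dy":0,"dz":0.005,"rx":0,"ry":0,"rz":0,"hand":0.005},{"dx":0,"dy":0,"dz":0.002,"rx":0,"ry":0,"rz":0,"hand":0.005},{"dx":0,"dy":0,"dz":0.001,"rx":0,"ry":0,"rz":0,"hand":0.005},{"dx":0,"dy":0,"dz":0,"rx":0,"ry":0,"rz":0,"hand":0.005}]'
python3 -m pendant '[{"dx":0,"dy":0,"dz":0.001,"rx":0,"ry":0,"rz":0,"hand":0.005},{"dx":0,"dy":0,"dz":0,"rx":0,"ry":0,"rz":0,"hand":0.005}]'
python3 -m pendant '[{"dx":0,"dy":0,"dz":0.0007,"rx":0,"ry":0,"rz":0,"hand":0.005},{"dx":0,"dy":0,"dz":0,"rx":0,"ry":0,"rz":0,"hand":0.005}]'
python3 -c "
from h import *; plan(.4540,.1573,.0457,87.25)"
```

```text
clock: 24.72
position: [0.4539, 0.1577, 0.0485]
ee_rot: [0.0, 0.725, 0.689, 0.0]
contact_force: [0.0, -0.3, -3.6]
width: 0.0113
gripper_force: 78.8
clock: 24.88
position: [0.4541, 0.1577, 0.0476]
ee_rot: [0.0, 0.725, 0.689, 0.0]
contact_force: [-0.2, -0.1, -2.8]
width: 0.0115
gripper_force: 78.8
clock: 25.05
position: [0.454, 0.1577, 0.0468]
ee_rot: [0.0, 0.725, 0.689, 0.0]
contact_force: [0.9, -0.8, -3.7]
width: 0.0118
gripper_force: 78.8
plan dx dy dz mm [-0.4  0.1  1.1] rz deg -0.18 | now [0.454  0.1577 0.0468] phi 87.07 t 25.05
```

```bash

python3 -m pendant '[{"dx":0,"dy":0,"dz":0.0007,"rx":0,"ry":0,"rz":0,"hand":0.005},{"dx":0,"dy":0,"dz":0,"rx":0,"ry":0,"rz":0,"hand":0.005}]'
python3 -m pendant '[{"dx":0,"dy":0,"dz":0.0006,"rx":0,"ry":0,"rz":0,"hand":0.005},{"dx":0,"dy":0,"dz":0,"rx":0,"ry":0,"rz":0,"hand":0.005}]'
python3 -m pendant '[{"dx":0,"dy":0,"dz":0.0005,"rx":0,"ry":0,"rz":0,"hand":0.005},{"dx":0,"dy":0,"dz":0,"rx":0,"ry":0,"rz":0,"hand":0.005}]'
```

```text
clock: 25.22
position: [0.4539, 0.1577, 0.046]
ee_rot: [0.0, 0.725, 0.689, -0.0]
contact_force: [-0.1, 0.3, -4.0]
width: 0.0119
gripper_force: 78.8
clock: 25.38
position: [0.4538, 0.1577, 0.0455]
ee_rot: [-0.0, 0.725, 0.689, -0.0]
contact_force: [-0.5, -0.6, -2.7]
width: 0.0115
gripper_force: 78.9
clock: 25.55
position: [0.4538, 0.1577, 0.0453]
ee_rot: [-0.0, 0.725, 0.689, -0.0]
contact_force: [-1.8, 0.8, 0.7]
width: 0.0116
gripper_force: 79.5
```

Seated, force taken up. Release and lift.

```bash

python3 -m pendant '[{"dx":0,"dy":0,"dz":0.0003,"rx":0,"ry":0,"rz":0,"hand":0.011},{"dx":0,"dy":0,"dz":0,"rx":0,"ry":0,"rz":0,"hand":0.013},{"dx":0,"dy":0,"dz":0,"rx":0,"ry":0,"rz":0,"hand":0.017},{"dx":0,"dy":0,"dz":0,"rx":0,"ry":0,"rz":0,"hand":0.025},{"dx":0,"dy":0,"dz":0,"rx":0,"ry":0,"rz":0,"hand":0.035},{"dx":0,"dy":0,"dz":0,"rx":0,"ry":0,"rz":0,"hand":0.035}]' 30
python3 -m pendant '[{"dx":0,"dy":0,"dz":-0.008,"rx":0,"ry":0,"rz":0,"hand":0.035},{"dx":0,"dy":0,"dz":-0.02,"rx":0,"ry":0,"rz":0,"hand":0.035},{"dx":0,"dy":0,"dz":-0.03,"rx":0,"ry":0,"rz":0,"hand":0.05},{"dx":0,"dy":0,"dz":-0.035,"rx":0,"ry":0,"rz":0,"hand":0.05},{"dx":0,"dy":0,"dz":-0.035,"rx":0,"ry":0,"rz":0,"hand":0.05},{"dx":0,"dy":0,"dz":-0.02,"rx":0,"ry":0,"rz":0,"hand":0.05},{"dx":0,"dy":0,"dz":0,"rx":0,"ry":0,"rz":0,"hand":0.05},{"dx":0,"dy":0,"dz":0,"rx":0,"ry":0,"rz":0,"hand":0.05}]'
python3 - <<'E'
from h import *
import pickle
plan(.468,-.127,.17,180)
d=cam("wrist"); pickle.dump(d,open("w13.pkl","wb")); save(d,"pics/w13.png")
a=mask(d,(0,0,640,300),lambda h,s,v,f:(f[...,2]>f[...,0]+12)&(f[...,2]>f[...,1]+8)); P=onz(d,a,.051)[:,:2]*1000
print(a.min(0),a.max(0),cv2.minAreaRect(P.astype(np.float32)))
w=pickle.load(open("w10.pkl","rb"))
a=mask(w,(430,80,490,340),lambda h,s,v,f:(f[...,0]>170)&(f[...,0]>f[...,2]+20)); h=a[(a[:,1]<225)]
P=onz(w,h,.02)[:,:2]*1000; r=cv2.minAreaRect(P.astype(np.float32)); print("handle",a.min(0),a.max(0),r)
print("ends",onz(w,[[468,106],[459,323]],.02).round(4),"rough mid")
E
```

```text
clock: 26.05
position: [0.4543, 0.1578, 0.0447]
ee_rot: [0.0, 0.725, 0.689, 0.0]
contact_force: [-0.9, 0.7, 1.2]
width: 0.0349
gripper_force: 0.0
clock: 26.72
position: [0.4547, 0.1579, 0.1943]
ee_rot: [0.001, 0.725, 0.689, 0.002]
contact_force: [-0.4, -0.8, -0.7]
width: 0.05
gripper_force: 0.0
plan dx dy dz mm [-283.8   27.8   24.2] rz deg -92.93 | now [0.4547 0.1579 0.1943] phi 87.07 t 26.72
[309.  70.] [327. 299.] ((454.6844177246094, 180.01153564453125), (188.19973754882812, 14.308427810668945), 87.31658172607422)
handle [448. 105.] [482. 250.] ((426.86553955078125, -130.977783203125), (98.80766296386719, 21.371610641479492), 2.5875203609466553)
ends [[ 0.3784 -0.135   0.02  ]
 [ 0.5728 -0.122   0.02  ]] rough mid
```

The pritchel is seated on the cradle line (x 454.7, heading -2.7°). Now the brush.

```bash

python3 -m pendant '[{"dx":-0.03,"dy":0.0042,"dz":0,"rx":0,"ry":0,"rz":0,"hand":0.045},{"dx":-0.0365,"dy":0.0042,"dz":0.003,"rx":0,"ry":0,"rz":0,"hand":0.045},{"dx":-0.0365,"dy":0.0042,"dz":0.003,"rx":0,"ry":0,"rz":0,"hand":0.045},{"dx":-0.0365,"dy":0.0042,"dz":0.003,"rx":0,"ry":0,"rz":0,"hand":0.045},{"dx":-0.0365,"dy":0.0042,"dz":0.003,"rx":0,"ry":0,"rz":0,"hand":0.045},{"dx":-0.0365,"dy":0.0042,"dz":0.003,"rx":0,"ry":0,"rz":0,"hand":0.045},{"dx":-0.0365,"dy":0.0042,"dz":0.003,"rx":0,"ry":0,"rz":0,"hand":0.045},{"dx":-0.0365,"dy":0.0042,"dz":0.003,"rx":0,"ry":0,"rz":0,"hand":0.045}]'
python3 -m pendant '[{"dx":0,"dy":0,"dz":0,"rx":0,"ry":0,"rz":-6.82,"hand":0.045},{"dx":0,"dy":0,"dz":0,"rx":0,"ry":0,"rz":-6.82,"hand":0.045},{"dx":0,"dy":0,"dz":0,"rx":0,"ry":0,"rz":-6.82,"hand":0.045},{"dx":0,"dy":0,"dz":0,"rx":0,"ry":0,"rz":-6.82,"hand":0.045},{"dx":0,"dy":0,"dz":0,"rx":0,"ry":0,"rz":-6.82,"hand":0.045},{"dx":0,"dy":0,"dz":0,"rx":0,"ry":0,"rz":-6.82,"hand":0.045},{"dx":0,"dy":0,"dz":0,"rx":0,"ry":0,"rz":-6.82,"hand":0.045},{"dx":0,"dy":0,"dz":0,"rx":0,"ry":0,"rz":-6.82,"hand":0.045},{"dx":0,"dy":0,"dz":0,"rx":0,"ry":0,"rz":-6.82,"hand":0.045},{"dx":0,"dy":0,"dz":0,"rx":0,"ry":0,"rz":-6.82,"hand":0.045},{"dx":0,"dy":0,"dz":0,"rx":0,"ry":0,"rz":-6.82,"hand":0.045},{"dx":0,"dy":0,"dz":0,"rx":0,"ry":0,"rz":-6.82,"hand":0.045}]'
python3 -m pendant '[{"dx":0,"dy":0,"dz":0,"rx":0,"ry":0,"rz":-6.82,"hand":0.045},{"dx":0,"dy":0,"dz":0,"rx":0,"ry":0,"rz":-6.82,"hand":0.045},{"dx":0,"dy":0,"dz":0,"rx":0,"ry":0,"rz":0,"hand":0.045},{"dx":0,"dy":0,"dz":0,"rx":0,"ry":0,"rz":0,"hand":0.045}]'
python3 - <<'E'
from h import *
import pickle
plan(.4733,-.1289,.007,182.6)
d=cam("wrist"); pickle.dump(d,open("w14.pkl","wb")); save(d,"pics/w14.png")
w=pickle.load(open("w10.pkl","rb")); fn=lambda h,s,v,f:(f[...,0]>150)&(f[...,0]>f[...,2]+20)
E=[]
for n,q in(("new",d),("w10",w)):
    c=proj(q,[[.378,-.135,.02],[.473,-.129,.02],[.42,-.131,.02]]).astype(int); print(c.tolist())
    a=mask(q,(c[:,0].min()-30,max(c[0,1]-25,0),c[:,0].max()+30,c[1,1]),fn); print(a.min(0),a.max(0))
    P=onz(q,a,.02)[:,:2]*1000; r=cv2.minAreaRect(P.astype(np.float32)); print(n,r); 
    E.append(a[a[:,1]==a[:,1].min()].mean(0))
    # cross-axis line fit: centre per row
    rows=np.unique(a[:,1]); m=np.array([[a[a[:,1]==t][:,0].mean(),t] for t in rows[12:-5]]); L=onz(q,m,.02)[:,:2]*1000
    p=np.polyfit(L[:,0],L[:,1],1); print("line hd",np.degrees(np.arctan(p[0])),"y@473",np.polyval(p,473), "end x",onz(q,[E[-1]],.02)[0]*1000)
print("end height",tri(d,E[0],w,E[1]))
E
```

```text
clock: 27.43
position: [0.4713, -0.1303, 0.1697]
ee_rot: [-0.002, 0.725, 0.689, -0.001]
contact_force: [0.9, 0.2, 0.2]
width: 0.0452
gripper_force: 0.0
clock: 28.43
position: [0.4715, -0.1285, 0.1696]
ee_rot: [-0.002, 0.094, 0.996, 0.001]
contact_force: [-0.7, 0.2, 0.2]
width: 0.0451
gripper_force: 0.0
clock: 28.77
position: [0.4719, -0.1287, 0.1702]
ee_rot: [-0.002, -0.021, 1.0, 0.001]
contact_force: [0.5, 0.1, 0.7]
width: 0.0451
gripper_force: 0.0
plan dx dy dz mm [ -1.9  -0.4 163.2] rz deg -0.23 | now [ 0.4719 -0.1287  0.1702] phi -177.63 t 28.77
[[318, 101], [321, 219], [321, 156]]
[306. 101.] [335. 218.]
new ((424.5685729980469, -131.20826721191406), (94.12256622314453, 23.33661460876465), 2.496222496032715)
line hd 2.25163209269482 y@473 -129.25057938470042 end x [ 377.59744609 -133.80440997   20.        ]
[[468, 105], [463, 220], [467, 158]]
[451. 105.] [483. 219.]
w10 ((424.5360412597656, -131.34091186523438), (94.5506820678711, 22.567310333251953), 2.529439687728882)
line hd 2.464522005477466 y@473 -129.30500112608127 end x [ 377.58327055 -133.86885481   20.        ]
end height (array([ 0.37757836, -0.13380529,  0.01984034]), np.float64(1.2846221211494704e-05))
```

Handle end height is 19.8 mm from two views (4 + 16 = 20 expected), so the origin is at (472.6,-129.3) mm, heading 2.4°. Grasping.

```bash

python3 -m pendant '[{"dx":-0.0005,"dy":-0.0006,"dz":0.02,"rx":0,"ry":0,"rz":0,"hand":0.045},{"dx":0,"dy":0,"dz":0.03,"rx":0,"ry":0,"rz":0,"hand":0.045},{"dx":0,"dy":0,"dz":0.03,"rx":0,"ry":0,"rz":0,"hand":0.045},{"dx":0,"dy":0,"dz":0.025,"rx":0,"ry":0,"rz":0,"hand":0.045},{"dx":0,"dy":0,"dz":0.02,"rx":0,"ry":0,"rz":0,"hand":0.045},{"dx":0,"dy":0,"dz":0.015,"rx":0,"ry":0,"rz":0,"hand":0.045},{"dx":0,"dy":0,"dz":0.01,"rx":0,"ry":0,"rz":0,"hand":0.045},{"dx":0,"dy":0,"dz":0.006,"rx":0,"ry":0,"rz":0,"hand":0.045},{"dx":0,"dy":0,"dz":0.003,"rx":0,"ry":0,"rz":0,"hand":0.04},{"dx":0,"dy":0,"dz":0,"rx":0,"ry":0,"rz":0,"hand":0.035}]'
python3 -c "
from h import *; plan(.4726,-.1293,.007,182.4)"
```

```text
clock: 29.65
position: [0.4731, -0.1296, 0.0122]
ee_rot: [-0.001, -0.022, 1.0, 0.0]
contact_force: [0.1, -0.7, 0.3]
width: 0.035
gripper_force: 0.0
plan dx dy dz mm [0.5 0.3 5.2] rz deg 0.1 | now [ 0.4731 -0.1296  0.0122] phi -177.5 t 29.65
```

```bash

python3 -m pendant '[{"dx":0,"dy":0,"dz":0.004,"rx":0,"ry":0,"rz":0,"hand":0.03},{"dx":0,"dy":0,"dz":0.001,"rx":0,"ry":0,"rz":0,"hand":0.025},{"dx":0,"dy":0,"dz":0,"rx":0,"ry":0,"rz":0,"hand":0.02},{"dx":0,"dy":0,"dz":0,"rx":0,"ry":0,"rz":0,"hand":0.015},{"dx":0,"dy":0,"dz":0,"rx":0,"ry":0,"rz":0,"hand":0.015},{"dx":0,"dy":0,"dz":0,"rx":0,"ry":0,"rz":0,"hand":0.015},{"dx":0,"dy":0,"dz":0,"rx":0,"ry":0,"rz":0,"hand":0.015}]' 50
python3 -c "
from h import *; plan(.4726,-.1293,.007,182.4)"
python3 -m pendant '[{"dx":0,"dy":0,"dz":-0.005,"rx":0,"ry":0,"rz":0,"hand":0.015},{"dx":0,"dy":0,"dz":-0.015,"rx":0,"ry":0,"rz":0,"hand":0.015},{"dx":0,"dy":0,"dz":-0.025,"rx":0,"ry":0,"rz":0,"hand":0.015},{"dx":0,"dy":0,"dz":-0.03,"rx":0,"ry":0,"rz":0,"hand":0.015},{"dx":0,"dy":0,"dz":-0.03,"rx":0,"ry":0,"rz":0,"hand":0.015},{"dx":0,"dy":0,"dz":-0.03,"rx":0,"ry":0,"rz":0,"hand":0.015},{"dx":0,"dy":0,"dz":-0.02,"rx":0,"ry":0,"rz":0,"hand":0.015},{"dx":0,"dy":0,"dz":0,"rx":0,"ry":0,"rz":0,"hand":0.015},{"dx":0,"dy":0,"dz":0,"rx":0,"ry":0,"rz":0,"hand":0.015}]'
python3 -c "
from h import *; plan(.4051,.1597,.16,87.25)"
```

```text
clock: 30.23
position: [0.4741, -0.13, 0.0089]
ee_rot: [0.001, -0.022, 1.0, -0.001]
contact_force: [-0.8, 1.4, 4.4]
width: 0.0246
gripper_force: 48.8
plan dx dy dz mm [1.5 0.8 1.9] rz deg 0.13 | now [ 0.4741 -0.13    0.0089] phi -177.47 t 30.23
clock: 30.98
position: [0.4738, -0.1299, 0.1638]
ee_rot: [0.001, -0.022, 1.0, -0.001]
contact_force: [0.1, 0.6, -1.5]
width: 0.0248
gripper_force: 49.3
plan dx dy dz mm [ 55.8 292.3   3.2] rz deg 95.29 | now [ 0.4738 -0.1299  0.1638] phi -177.46 t 30.98
```

```bash

python3 -m pendant '[{"dx":0.0062,"dy":0.022,"dz":0,"rx":0,"ry":0,"rz":0,"hand":0.015},{"dx":0.0062,"dy":0.034,"dz":0,"rx":0,"ry":0,"rz":0,"hand":0.015},{"dx":0.0062,"dy":0.034,"dz":0,"rx":0,"ry":0,"rz":0,"hand":0.015},{"dx":0.0062,"dy":0.034,"dz":0,"rx":0,"ry":0,"rz":0,"hand":0.015},{"dx":0.0062,"dy":0.034,"dz":0,"rx":0,"ry":0,"rz":0,"hand":0.015},{"dx":0.0062,"dy":0.034,"dz":0,"rx":0,"ry":0,"rz":0,"hand":0.015},{"dx":0.0062,"dy":0.034,"dz":0,"rx":0,"ry":0,"rz":0,"hand":0.015},{"dx":0.0062,"dy":0.034,"dz":0,"rx":0,"ry":0,"rz":0,"hand":0.015},{"dx":0.0062,"dy":0.032,"dz":0,"rx":0,"ry":0,"rz":0,"hand":0.015}]'
python3 -m pendant '[{"dx":0,"dy":0,"dz":0,"rx":0,"ry":0,"rz":6.8,"hand":0.015},{"dx":0,"dy":0,"dz":0,"rx":0,"ry":0,"rz":6.8,"hand":0.015},{"dx":0,"dy":0,"dz":0,"rx":0,"ry":0,"rz":6.8,"hand":0.015},{"dx":0,"dy":0,"dz":0,"rx":0,"ry":0,"rz":6.8,"hand":0.015},{"dx":0,"dy":0,"dz":0,"rx":0,"ry":0,"rz":6.8,"hand":0.015},{"dx":0,"dy":0,"dz":0,"rx":0,"ry":0,"rz":6.8,"hand":0.015},{"dx":0,"dy":0,"dz":0,"rx":0,"ry":0,"rz":6.8,"hand":0.015},{"dx":0,"dy":0,"dz":0,"rx":0,"ry":0,"rz":6.8,"hand":0.015},{"dx":0,"dy":0,"dz":0,"rx":0,"ry":0,"rz":6.8,"hand":0.015},{"dx":0,"dy":0,"dz":0,"rx":0,"ry":0,"rz":6.8,"hand":0.015},{"dx":0,"dy":0,"dz":0,"rx":0,"ry":0,"rz":6.8,"hand":0.015},{"dx":0,"dy":0,"dz":0,"rx":0,"ry":0,"rz":6.8,"hand":0.015}]'
python3 -m pendant '[{"dx":0,"dy":0,"dz":0,"rx":0,"ry":0,"rz":6.8,"hand":0.015},{"dx":0,"dy":0,"dz":0,"rx":0,"ry":0,"rz":6.8,"hand":0.015},{"dx":0,"dy":0,"dz":0,"rx":0,"ry":0,"rz":0,"hand":0.015},{"dx":0,"dy":0,"dz":0,"rx":0,"ry":0,"rz":0,"hand":0.015}]'
python3 - <<'E'
from h import *
import pickle
plan(.4051,.1597,.0129,87.25); print(manip.get_state()["qpos"].round(2))
d=cam("wrist"); pickle.dump(d,open("w15.pkl","wb")); save(d,"pics/w15.png")
E
```

```text
clock: 31.73
position: [0.4024, 0.1609, 0.1608]
ee_rot: [-0.002, -0.022, 1.0, -0.0]
contact_force: [0.2, -0.0, -2.0]
width: 0.0247
gripper_force: 49.3
clock: 32.73
position: [0.403, 0.1592, 0.1606]
ee_rot: [-0.001, 0.639, 0.769, -0.002]
contact_force: [-0.1, 0.3, -1.7]
width: 0.0247
gripper_force: 49.4
clock: 33.07
position: [0.4035, 0.1593, 0.1612]
ee_rot: [-0.001, 0.722, 0.692, -0.001]
contact_force: [-0.6, 0.1, -1.8]
width: 0.0247
gripper_force: 49.4
plan dx dy dz mm [  0.6   2.1 148.3] rz deg 0.27 | now [0.4035 0.1593 0.1612] phi 87.52 t 33.07
[ 0.22  0.12  1.9  -0.    1.13  0.26]
```

View pics/w15.png

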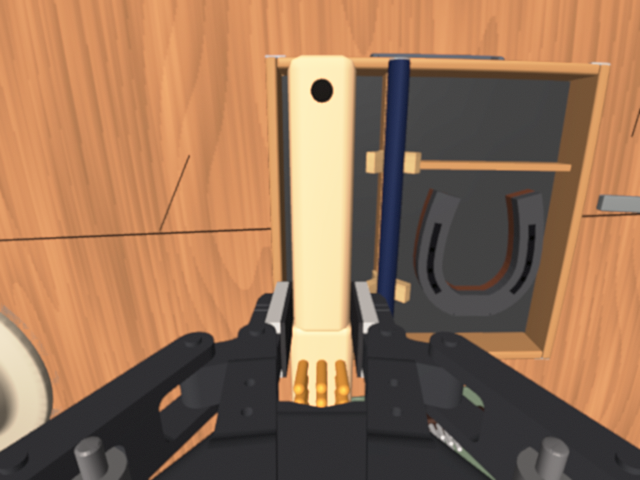

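The pritchel lies in both cradles, the shoe stack is intact, and the brush (bristles up) is held straight over the long bay. Descending.

```bash

python3 -m pendant '[{"dx":0.0006,"dy":0.002,"dz":0.01,"rx":0,"ry":0,"rz":0.2,"hand":0.015},{"dx":0,"dy":0,"dz":0.02,"rx":0,"ry":0,"rz":0,"hand":0.015},{"dx":0,"dy":0,"dz":0.025,"rx":0,"ry":0,"rz":0,"hand":0.015},{"dx":0,"dy":0,"dz":0.025,"rx":0,"ry":0,"rz":0,"hand":0.015},{"dx":0,"dy":0,"dz":0.02,"rx":0,"ry":0,"rz":0,"hand":0.015},{"dx":0,"dy":0,"dz":0.008,"rx":0,"ry":0,"rz":0,"hand":0.015},{"dx":0,"dy":0,"dz":0,"rx":0,"ry":0,"rz":0,"hand":0.015}]'
python3 -c "
from h import *; plan(.4051,.1597,.0129,87.25)"
python3 -m pendant '[{"dx":0,"dy":0,"dz":0.01,"rx":0,"ry":0,"rz":0,"hand":0.015},{"dx":0,"dy":0,"dz":0.01,"rx":0,"ry":0,"rz":0,"hand":0.015},{"dx":0,"dy":0,"dz":0,"rx":0,"ry":0,"rz":0,"hand":0.015}]'
python3 -c "
from h import *; plan(.4051,.1597,.0129,87.25)"
```

```text
clock: 33.7
position: [0.4049, 0.1596, 0.0528]
ee_rot: [-0.001, 0.724, 0.69, -0.002]
contact_force: [0.1, 0.1, -1.8]
width: 0.0247
gripper_force: 49.5
plan dx dy dz mm [ 0.2  0.4 39.9] rz deg -0.02 | now [0.4049 0.1596 0.0528] phi 87.23 t 33.7
clock: 33.95
position: [0.4066, 0.16, 0.0345]
ee_rot: [-0.0, 0.724, 0.69, -0.0]
contact_force: [-0.5, -0.3, -2.4]
width: 0.0248
gripper_force: 49.5
plan dx dy dz mm [-0.4 -1.4 21.6] rz deg -0.05 | now [0.4066 0.16   0.0345] phi 87.2 t 33.95
```

```bash

python3 -m pendant '[{"dx":0,"dy":-0.0014,"dz":0.009,"rx":0,"ry":0,"rz":0,"hand":0.015},{"dx":0,"dy":0,"dz":0.007,"rx":0,"ry":0,"rz":0,"hand":0.015},{"dx":0,"dy":0,"dz":0.002,"rx":0,"ry":0,"rz":0,"hand":0.015},{"dx":0,"dy":0,"dz":0,"rx":0,"ry":0,"rz":0,"hand":0.015}]'
python3 -m pendant '[{"dx":0,"dy":0,"dz":0.0012,"rx":0,"ry":0,"rz":0,"hand":0.015},{"dx":0,"dy":0,"dz":0,"rx":0,"ry":0,"rz":0,"hand":0.015}]'
python3 -m pendant '[{"dx":0,"dy":0,"dz":0.001,"rx":0,"ry":0,"rz":0,"hand":0.015},{"dx":0,"dy":0,"dz":0,"rx":0,"ry":0,"rz":0,"hand":0.015}]'
```

```text
clock: 34.28
position: [0.4053, 0.1601, 0.0168]
ee_rot: [-0.0, 0.724, 0.689, -0.0]
contact_force: [-0.7, -0.1, -2.4]
width: 0.0247
gripper_force: 49.5
clock: 34.45
position: [0.4057, 0.1602, 0.0158]
ee_rot: [0.0, 0.724, 0.689, 0.0]
contact_force: [-0.2, -0.6, -1.5]
width: 0.0245
gripper_force: 49.5
clock: 34.62
position: [0.4055, 0.1602, 0.0146]
ee_rot: [0.0, 0.724, 0.689, 0.0]
contact_force: [0.8, -0.8, -0.7]
width: 0.025
gripper_force: 49.5
```

```bash

python3 -m pendant '[{"dx":0,"dy":0,"dz":0.0008,"rx":0,"ry":0,"rz":0,"hand":0.015},{"dx":0,"dy":0,"dz":0,"rx":0,"ry":0,"rz":0,"hand":0.015}]'
python3 -m pendant '[{"dx":0,"dy":0,"dz":0.0006,"rx":0,"ry":0,"rz":0,"hand":0.015},{"dx":0,"dy":0,"dz":0,"rx":0,"ry":0,"rz":0,"hand":0.015}]'
python3 -m pendant '[{"dx":0,"dy":0,"dz":0.0004,"rx":0,"ry":0,"rz":0,"hand":0.015},{"dx":0,"dy":0,"dz":0,"rx":0,"ry":0,"rz":0,"hand":0.015}]'
```

```text
clock: 34.78
position: [0.4053, 0.1601, 0.0137]
ee_rot: [0.0, 0.724, 0.689, 0.0]
contact_force: [-0.5, -0.1, -1.5]
width: 0.0251
gripper_force: 49.5
clock: 34.95
position: [0.4054, 0.1601, 0.0131]
ee_rot: [0.0, 0.724, 0.689, 0.0]
contact_force: [0.0, -0.0, -1.2]
width: 0.0246
gripper_force: 49.5
clock: 35.12
position: [0.4054, 0.1601, 0.013]
ee_rot: [0.0, 0.724, 0.689, 0.0]
contact_force: [-1.0, 0.2, 3.6]
width: 0.0249
gripper_force: 50.0
```

```bash

python3 -m pendant '[{"dx":0,"dy":0,"dz":0,"rx":0,"ry":0,"rz":0,"hand":0.025},{"dx":0,"dy":0,"dz":0,"rx":0,"ry":0,"rz":0,"hand":0.027},{"dx":0,"dy":0,"dz":0,"rx":0,"ry":0,"rz":0,"hand":0.03},{"dx":0,"dy":0,"dz":0,"rx":0,"ry":0,"rz":0,"hand":0.032},{"dx":0,"dy":0,"dz":0,"rx":0,"ry":0,"rz":0,"hand":0.032}]' 30
python3 -m pendant '[{"dx":0,"dy":0,"dz":-0.008,"rx":0,"ry":0,"rz":0,"hand":0.032},{"dx":0,"dy":0,"dz":-0.02,"rx":0,"ry":0,"rz":0,"hand":0.032},{"dx":0,"dy":0,"dz":-0.03,"rx":0,"ry":0,"rz":0,"hand":0.032},{"dx":0,"dy":0,"dz":-0.035,"rx":0,"ry":0,"rz":0,"hand":0.032},{"dx":0,"dy":0,"dz":-0.035,"rx":0,"ry":0,"rz":0,"hand":0.032},{"dx":0,"dy":0,"dz":-0.03,"rx":0,"ry":0,"rz":0,"hand":0.04},{"dx":0,"dy":0,"dz":-0.01,"rx":0,"ry":0,"rz":0,"hand":0.04},{"dx":0,"dy":0,"dz":0,"rx":0,"ry":0,"rz":0,"hand":0.04}]'
python3 -m pendant '[{"dx":0.0016,"dy":0.02,"dz":0,"rx":0,"ry":0,"rz":0,"hand":0.04},{"dx":0.0016,"dy":0.035,"dz":0,"rx":0,"ry":0,"rz":0,"hand":0.04},{"dx":0.0016,"dy":0.035,"dz":0,"rx":0,"ry":0,"rz":0,"hand":0.04},{"dx":0.0016,"dy":0.036,"dz":0,"rx":0,"ry":0,"rz":0,"hand":0.04},{"dx":0.0016,"dy":0.036,"dz":0,"rx":0,"ry":0,"rz":0,"hand":0.04},{"dx":0.0016,"dy":0.036,"dz":0,"rx":0,"ry":0,"rz":0,"hand":0.04},{"dx":0.0016,"dy":0.036,"dz":0,"rx":0,"ry":0,"rz":0,"hand":0.04},{"dx":0.0016,"dy":0.036,"dz":0,"rx":0,"ry":0,"rz":0,"hand":0.04}]'
python3 -m pendant '[{"dx":0,"dy":0,"dz":0,"rx":0,"ry":0,"rz":-6.8,"hand":0.04},{"dx":0,"dy":0,"dz":0,"rx":0,"ry":0,"rz":-6.8,"hand":0.04},{"dx":0,"dy":0,"dz":0,"rx":0,"ry":0,"rz":-6.8,"hand":0.04},{"dx":0,"dy":0,"dz":0,"rx":0,"ry":0,"rz":-6.8,"hand":0.04},{"dx":0,"dy":0,"dz":0,"rx":0,"ry":0,"rz":-6.8,"hand":0.04},{"dx":0,"dy":0,"dz":0,"rx":0,"ry":0,"rz":-6.8,"hand":0.04},{"dx":0,"dy":0,"dz":0,"rx":0,"ry":0,"rz":-6.8,"hand":0.04},{"dx":0,"dy":0,"dz":0,"rx":0,"ry":0,"rz":-6.8,"hand":0.04},{"dx":0,"dy":0,"dz":0,"rx":0,"ry":0,"rz":-6.8,"hand":0.04},{"dx":0,"dy":0,"dz":0,"rx":0,"ry":0,"rz":-6.8,"hand":0.04},{"dx":0,"dy":0,"dz":0,"rx":0,"ry":0,"rz":-6.8,"hand":0.04},{"dx":0,"dy":0,"dz":0,"rx":0,"ry":0,"rz":-6.8,"hand":0.04}]'
python3 -m pendant '[{"dx":0,"dy":0,"dz":0.02,"rx":0,"ry":0,"rz":-6.5,"hand":0.04},{"dx":0,"dy":0,"dz":0,"rx":0,"ry":0,"rz":0,"hand":0.04},{"dx":0,"dy":0,"dz":0,"rx":0,"ry":0,"rz":0,"hand":0.04}]'
cat >> h.py <<'E'
def soap(d,z=.008):
    c=proj(d,[[.646,.163,z],[.726,.157,z]]); x0,y0=np.maximum(c.min(0).astype(int)-40,0); x1,y1=c.max(0).astype(int)+40
    a=mask(d,(x0,y0,x1,y1),lambda h,s,v,f:(s<95)&(v>70)); P=onz(d,a,z)[:,:2]*1000
    print("box",(x0,y0,x1,y1),a.min(0),a.max(0),cv2.minAreaRect(P.astype(np.float32))); return a
E
python3 - <<'E'
from h import *
import pickle
plan(.686,.160,.004,175.3)
d=cam("wrist"); pickle.dump(d,open("w16.pkl","wb")); save(d,"pics/w16.png")
t=pickle.load(open("top0.pkl","rb"))
a=soap(d)
E
```

```text
clock: 35.53
position: [0.4053, 0.1601, 0.0126]
ee_rot: [0.0, 0.724, 0.689, -0.0]
contact_force: [-0.9, 0.6, 0.2]
width: 0.0324
gripper_force: 0.0
clock: 36.2
position: [0.4074, 0.1606, 0.1844]
ee_rot: [0.002, 0.724, 0.689, 0.003]
contact_force: [0.5, 0.8, 0.0]
width: 0.04
gripper_force: 0.0
clock: 36.87
position: [0.6762, 0.1592, 0.1787]
ee_rot: [-0.001, 0.725, 0.689, -0.001]
contact_force: [0.3, 0.6, 0.6]
width: 0.0397
gripper_force: 0.0
clock: 37.87
position: [0.6746, 0.1593, 0.1787]
ee_rot: [-0.002, 0.095, 0.995, -0.0]
contact_force: [0.4, 0.2, -0.3]
width: 0.0399
gripper_force: 0.0
clock: 38.12
position: [0.6739, 0.1592, 0.1582]
ee_rot: [-0.003, 0.043, 0.999, -0.001]
contact_force: [-1.1, 0.4, 0.1]
width: 0.0398
gripper_force: 0.0
plan dx dy dz mm [-12.9   2.  154.1] rz deg -0.22 | now [0.6739 0.1592 0.1582] phi 175.08 t 38.12
box (np.int64(283), np.int64(145), np.int64(364), np.int64(315)) [316. 190.] [332. 279.] ((689.3619995117188, 159.56573486328125), (14.265373229980469, 80.1101303100586), 85.5617904663086)
```

```bash

python3 -m pendant '[{"dx":-0.008,"dy":0.0018,"dz":0.02,"rx":0,"ry":0,"rz":0,"hand":0.04},{"dx":-0.008,"dy":0,"dz":0.03,"rx":0,"ry":0,"rz":-0.5,"hand":0.04},{"dx":0,"dy":0,"dz":0.025,"rx":0,"ry":0,"rz":0,"hand":0.04},{"dx":0,"dy":0,"dz":0,"rx":0,"ry":0,"rz":0,"hand":0.04},{"dx":0,"dy":0,"dz":0,"rx":0,"ry":0,"rz":0,"hand":0.04}]'
python3 - <<'E'
from h import *
import pickle
w=pickle.load(open("w16.pkl","rb"))
d=cam("wrist"); pickle.dump(d,open("w17.pkl","wb"))
a=soap(w); b=soap(d)
e=lambda k:k[k[:,1]==k[:,1].min()].mean(0)
print("near end",tri(w,e(a),d,e(b))); plan(.6894,.1596,.004,175.5)
E
```

```text
clock: 38.58
position: [0.6908, 0.1598, 0.0847]
ee_rot: [-0.002, 0.038, 0.999, -0.0]
contact_force: [-0.3, -0.6, 0.9]
width: 0.04
gripper_force: 0.0
box (np.int64(283), np.int64(145), np.int64(364), np.int64(315)) [316. 190.] [332. 279.] ((689.3619995117188, 159.56573486328125), (14.265373229980469, 80.1101303100586), 85.5617904663086)
box (np.int64(281), np.int64(135), np.int64(361), np.int64(334)) [311. 182.] [332. 299.] ((689.7466430664062, 159.93960571289062), (14.00551700592041, 79.9866943359375), 85.20086669921875)
near end (array([ 0.65274212,  0.1625422 , -0.01290499]), np.float64(3.7432472272832715e-05))
plan dx dy dz mm [ 2.8 -0.6 82.6] rz deg 0.19 | now [0.6921 0.16   0.0866] phi 175.69 t 38.63
```

The 80.0 x 14.0 mm size fits from both heights at z = 8 mm, so the top face is confirmed. Grasping at the middle.

```bash

python3 -m pendant '[{"dx":0.0015,"dy":0,"dz":0.02,"rx":0,"ry":0,"rz":0,"hand":0.04},{"dx":0,"dy":0,"dz":0.022,"rx":0,"ry":0,"rz":0,"hand":0.04},{"dx":0,"dy":0,"dz":0.018,"rx":0,"ry":0,"rz":0,"hand":0.04},{"dx":0,"dy":0,"dz":0.01,"rx":0,"ry":0,"rz":0,"hand":0.04},{"dx":0,"dy":0,"dz":0.005,"rx":0,"ry":0,"rz":0,"hand":0.035},{"dx":0,"dy":0,"dz":0,"rx":0,"ry":0,"rz":0,"hand":0.03},{"dx":0,"dy":0,"dz":0,"rx":0,"ry":0,"rz":0,"hand":0.025}]'
python3 -c "
from h import *; plan(.6896,.1598,.003,175.5)"
```

```text
clock: 39.22
position: [0.6913, 0.1602, 0.0122]
ee_rot: [0.001, 0.037, 0.999, 0.0]
contact_force: [-0.1, 0.0, 0.8]
width: 0.0253
gripper_force: 0.0
plan dx dy dz mm [ 1.7 -0.6  9.2] rz deg 0.24 | now [0.6913 0.1602 0.0122] phi 175.74 t 39.22
```

```bash

python3 -m pendant '[{"dx":0.001,"dy":-0.0003,"dz":0.006,"rx":0,"ry":0,"rz":0,"hand":0.022},{"dx":0,"dy":0,"dz":0.0025,"rx":0,"ry":0,"rz":0,"hand":0.02},{"dx":0,"dy":0,"dz":0,"rx":0,"ry":0,"rz":0,"hand":0.016},{"dx":0,"dy":0,"dz":0,"rx":0,"ry":0,"rz":0,"hand":0.012},{"dx":0,"dy":0,"dz":0,"rx":0,"ry":0,"rz":0,"hand":0.005},{"dx":0,"dy":0,"dz":0,"rx":0,"ry":0,"rz":0,"hand":0.005},{"dx":0,"dy":0,"dz":0,"rx":0,"ry":0,"rz":0,"hand":0.005},{"dx":0,"dy":0,"dz":0,"rx":0,"ry":0,"rz":0,"hand":0.005}]' 40
python3 -c "
from h import *; plan(.6896,.1598,.003,175.5)"
python3 -m pendant '[{"dx":0,"dy":0,"dz":-0.005,"rx":0,"ry":0,"rz":0,"hand":0.005},{"dx":0,"dy":0,"dz":-0.015,"rx":0,"ry":0,"rz":0,"hand":0.005},{"dx":0,"dy":0,"dz":-0.025,"rx":0,"ry":0,"rz":0,"hand":0.005},{"dx":0,"dy":0,"dz":-0.03,"rx":0,"ry":0,"rz":0,"hand":0.005},{"dx":0,"dy":0,"dz":-0.03,"rx":0,"ry":0,"rz":0,"hand":0.005},{"dx":0,"dy":0,"dz":-0.02,"rx":0,"ry":0,"rz":0,"hand":0.005},{"dx":0,"dy":0,"dz":0,"rx":0,"ry":0,"rz":0,"hand":0.005},{"dx":0,"dy":0,"dz":0,"rx":0,"ry":0,"rz":0,"hand":0.005}]'
python3 -c "
from h import *; plan(.5328,.2336,.03,177)"
```

```text
clock: 39.88
position: [0.6893, 0.1598, 0.0023]
ee_rot: [0.0, 0.037, 0.999, -0.0]
contact_force: [0.7, 0.3, 0.3]
width: 0.0123
gripper_force: 40.5
plan dx dy dz mm [-0.3 -0.  -0.7] rz deg 0.25 | now [0.6893 0.1598 0.0023] phi 175.75 t 39.88
clock: 40.55
position: [0.69, 0.16, 0.129]
ee_rot: [0.002, 0.037, 0.999, 0.0]
contact_force: [-0.4, -0.3, -0.5]
width: 0.012
gripper_force: 40.5
plan dx dy dz mm [162.5  61.7  98.5] rz deg -1.25 | now [0.69  0.16  0.129] phi 175.75 t 40.55
```

```bash

python3 -m pendant '[{"dx":0.025,"dy":0.0124,"dz":0,"rx":0,"ry":0,"rz":0,"hand":0.005},{"dx":0.035,"dy":0.0124,"dz":0,"rx":0,"ry":0,"rz":0,"hand":0.005},{"dx":0.035,"dy":0.0124,"dz":0,"rx":0,"ry":0,"rz":0,"hand":0.005},{"dx":0.035,"dy":0.0124,"dz":0,"rx":0,"ry":0,"rz":0,"hand":0.005},{"dx":0.0325,"dy":0.0124,"dz":0,"rx":0,"ry":0,"rz":0,"hand":0.005},{"dx":0,"dy":0,"dz":0,"rx":0,"ry":0,"rz":-1.3,"hand":0.005},{"dx":0,"dy":0,"dz":0,"rx":0,"ry":0,"rz":0,"hand":0.005},{"dx":0,"dy":0,"dz":0.015,"rx":0,"ry":0,"rz":0,"hand":0.005},{"dx":0,"dy":0,"dz":0.025,"rx":0,"ry":0,"rz":0,"hand":0.005},{"dx":0,"dy":0,"dz":0.02,"rx":0,"ry":0,"rz":0,"hand":0.005},{"dx":0,"dy":0,"dz":0.005,"rx":0,"ry":0,"rz":0,"hand":0.005},{"dx":0,"dy":0,"dz":0,"rx":0,"ry":0,"rz":0,"hand":0.005}]'
python3 -c "
from h import *; plan(.5328,.2336,.0103,177.25)"
```

```text
clock: 41.55
position: [0.5311, 0.2326, 0.0597]
ee_rot: [-0.002, 0.026, 1.0, -0.001]
contact_force: [0.7, 0.5, -0.3]
width: 0.0125
gripper_force: 40.5
plan dx dy dz mm [-1.8  1.1 49.3] rz deg -0.26 | now [0.5311 0.2326 0.0597] phi 176.99 t 41.55
```

```bash

python3 -m pendant '[{"dx":-0.0015,"dy":0.001,"dz":0.01,"rx":0,"ry":0,"rz":0,"hand":0.005},{"dx":0,"dy":0,"dz":0.015,"rx":0,"ry":0,"rz":0,"hand":0.005},{"dx":0,"dy":0,"dz":0.01,"rx":0,"ry":0,"rz":0,"hand":0.005},{"dx":0,"dy":0,"dz":0.007,"rx":0,"ry":0,"rz":0,"hand":0.005},{"dx":0,"dy":0,"dz":0.002,"rx":0,"ry":0,"rz":0,"hand":0.005},{"dx":0,"dy":0,"dz":0,"rx":0,"ry":0,"rz":0,"hand":0.005}]'
python3 -m pendant '[{"dx":0,"dy":0,"dz":0.0015,"rx":0,"ry":0,"rz":0,"hand":0.005},{"dx":0,"dy":0,"dz":0,"rx":0,"ry":0,"rz":0,"hand":0.005}]'
python3 -c "
from h import *; plan(.5328,.2336,.0103,177.25)"
```

```text
clock: 42.05
position: [0.5332, 0.2345, 0.0178]
ee_rot: [-0.0, 0.026, 1.0, -0.0]
contact_force: [-0.0, 0.0, 0.1]
width: 0.0125
gripper_force: 40.5
clock: 42.22
position: [0.5337, 0.2348, 0.0171]
ee_rot: [0.001, 0.026, 1.0, 0.0]
contact_force: [0.2, -0.8, 0.5]
width: 0.012
gripper_force: 40.5
plan dx dy dz mm [ 0.8 -1.2  6.8] rz deg -0.2 | now [0.5337 0.2348 0.0171] phi 177.05 t 42.22
```

```bash

python3 -m pendant '[{"dx":0,"dy":0,"dz":0.002,"rx":0,"ry":0,"rz":0,"hand":0.005},{"dx":0,"dy":0,"dz":0.002,"rx":0,"ry":0,"rz":0,"hand":0.005},{"dx":0,"dy":0,"dz":0,"rx":0,"ry":0,"rz":0,"hand":0.005},{"dx":0,"dy":0,"dz":0,"rx":0,"ry":0,"rz":0,"hand":0.005}]'
python3 -m pendant '[{"dx":0,"dy":0,"dz":0.001,"rx":0,"ry":0,"rz":0,"hand":0.005},{"dx":0,"dy":0,"dz":0,"rx":0,"ry":0,"rz":0,"hand":0.005}]'
python3 -m pendant '[{"dx":0,"dy":0,"dz":0.0007,"rx":0,"ry":0,"rz":0,"hand":0.005},{"dx":0,"dy":0,"dz":0,"rx":0,"ry":0,"rz":0,"hand":0.005}]'
```

```text
clock: 42.55
position: [0.5332, 0.2346, 0.0127]
ee_rot: [-0.0, 0.026, 1.0, -0.0]
contact_force: [0.0, -0.2, -0.4]
width: 0.0123
gripper_force: 40.5
clock: 42.72
position: [0.5332, 0.2346, 0.0116]
ee_rot: [-0.0, 0.026, 1.0, -0.0]
contact_force: [0.3, 0.3, -0.7]
width: 0.012
gripper_force: 40.5
clock: 42.88
position: [0.5332, 0.2346, 0.0109]
ee_rot: [-0.0, 0.026, 1.0, -0.0]
contact_force: [-1.1, -0.2, -0.1]
width: 0.0128
gripper_force: 40.5
```

```bash

python3 -m pendant '[{"dx":0,"dy":0,"dz":0.0006,"rx":0,"ry":0,"rz":0,"hand":0.005},{"dx":0,"dy":0,"dz":0,"rx":0,"ry":0,"rz":0,"hand":0.005}]'
python3 -m pendant '[{"dx":0,"dy":0,"dz":0.0004,"rx":0,"ry":0,"rz":0,"hand":0.005},{"dx":0,"dy":0,"dz":0,"rx":0,"ry":0,"rz":0,"hand":0.005}]'
```

```text
clock: 43.05
position: [0.5332, 0.2346, 0.0103]
ee_rot: [-0.0, 0.026, 1.0, -0.0]
contact_force: [-0.9, 0.2, -1.0]
width: 0.0125
gripper_force: 40.5
clock: 43.22
position: [0.5333, 0.2346, 0.0102]
ee_rot: [0.0, 0.026, 1.0, -0.0]
contact_force: [-0.4, -1.1, 2.0]
width: 0.0123
gripper_force: 40.8
```

```bash

python3 -m pendant '[{"dx":0,"dy":0,"dz":0,"rx":0,"ry":0,"rz":0,"hand":0.012},{"dx":0,"dy":0,"dz":0,"rx":0,"ry":0,"rz":0,"hand":0.014},{"dx":0,"dy":0,"dz":0,"rx":0,"ry":0,"rz":0,"hand":0.018},{"dx":0,"dy":0,"dz":0,"rx":0,"ry":0,"rz":0,"hand":0.023},{"dx":0,"dy":0,"dz":0,"rx":0,"ry":0,"rz":0,"hand":0.023}]' 30
python3 -m pendant '[{"dx":0,"dy":0,"dz":-0.008,"rx":0,"ry":0,"rz":0,"hand":0.023},{"dx":0,"dy":0,"dz":-0.02,"rx":0,"ry":0,"rz":0,"hand":0.023},{"dx":0,"dy":0,"dz":-0.03,"rx":0,"ry":0,"rz":0,"hand":0.023},{"dx":0,"dy":0,"dz":-0.035,"rx":0,"ry":0,"rz":0,"hand":0.023},{"dx":0,"dy":-0.025,"dz":-0.03,"rx":0,"ry":0,"rz":0,"hand":0.023},{"dx":0,"dy":-0.025,"dz":-0.03,"rx":0,"ry":0,"rz":0,"hand":0.023},{"dx":0,"dy":-0.025,"dz":-0.03,"rx":0,"ry":0,"rz":0,"hand":0.023},{"dx":0,"dy":0,"dz":-0.03,"rx":0,"ry":0,"rz":0,"hand":0.023},{"dx":0,"dy":0,"dz":0,"rx":0,"ry":0,"rz":0,"hand":0.023},{"dx":0,"dy":0,"dz":0,"rx":0,"ry":0,"rz":0,"hand":0.023}]'
python3 - <<'E'
from h import *
d=cam("wrist"); save(d,"pics/w18.png")
E
```

```text
clock: 43.63
position: [0.5333, 0.2346, 0.0098]
ee_rot: [-0.0, 0.026, 1.0, -0.0]
contact_force: [0.6, 0.2, -0.5]
width: 0.0231
gripper_force: 0.0
clock: 44.47
position: [0.5305, 0.1596, 0.2257]
ee_rot: [0.003, 0.026, 1.0, 0.001]
contact_force: [-0.1, 1.0, -0.2]
width: 0.0231
gripper_force: 0.0
```

View pics/w18.png

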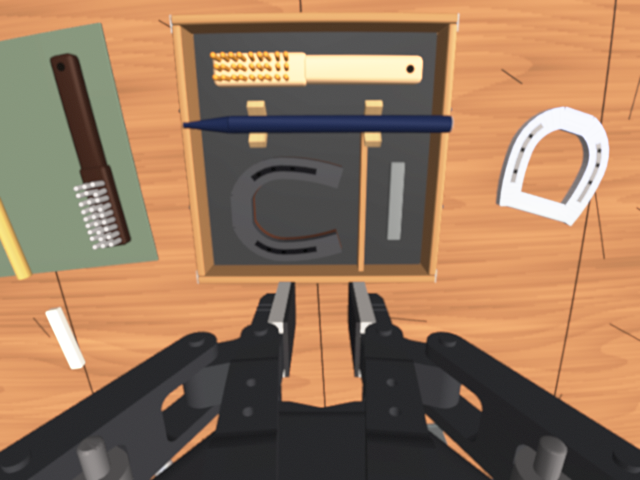

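The last view shows every item in place: brush in the long bay (317,68), pritchel in both cradles (317,124), shoe stack (285,205) and soapstone (396,200). The steel brush, drift, chalk and bar shoe in view are undisturbed.

```bash
python3 -c "
from rig import manip; print(manip.sign_off())"
```

```text
the job is handed in; nothing more can be done
None
```

The caddy is packed as asked and handed in at about 44.5 s of the 125 s allowed; the last picture shows all five items in place, and the look-alikes in its view (bar shoe, drift, steel brush, chalk) undisturbed.

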